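Gauge a plated copper bar in the bench caliper

ROBOT

A 6-joint arm with a two-finger parallel gripper is mounted at the origin on a cart in front of the work surface, level with it; the furniture and walls round the work are solid. World frame = base frame: x ahead of the robot, y to its left, z up, the work surface at z = 0. Lengths are in mm, angles in degrees, forces in N, time in s.
With the tool pointing down it reaches from about 350 to 850 mm from the base axis. Payload 8.1 kg.
Tool frame: the origin (TCP) lies midway between the tips of the shut fingers; the grasp point (between the pads) lies 19 mm behind it (r.tcp_to_grasp is the distance from the TCP to the grasp point, in mm); z points along the fingers, y is the direction in which the jaws open and shut (so a half turn about z gives the same grasp; the last joint's range is limited). The gripper opens to 85 mm and grips with 20 to 120 N. Pads are 22 mm wide; open, the fingers measure 114 mm over their backs; the gripper's body (76 mm by 85 mm) begins 54 mm behind the grasp point. The pads swing forward as they close: fully open they stand 13 mm farther back than shut.
Start: joints at [-75.424, 7.471, 85.268, -0, 87.261, -4.893], TCP at [199.999, -565.69, 231.292] pointing down, gripper open.
Joint ranges: [-169.43, 169.43], [-51.17, 129.36], [1.28, 143.12], [-76.62, 256.62], [0, 156.53], [-152.29, 152.29]. Speed limits (degrees/s): [136.94, 136.94, 159.86, 180, 180, 180].

INTERFACE

Orientations are given as [roll, pitch, yaw] about the fixed x, y, z axes, in that order (R = Rz(yaw) Ry(pitch) Rx(roll)).
In Python, from bench import r gives the robot as it stands.
- The arm moves only by the tool jog_arm, never from a script. Its argument "targets" is a list of rows, each a list of 7 numbers: the shift along the tool's x, y, z in m, then the turn, a rotation vector about the tool's x, y, z in rad, then the closure, from 0 (fully open) to 1 (shut). In form: [[dx, dy, dz, wx, wy, wz, claw], ...]. A call has 1 to 5 rows; each row is the pose to reach, as a shift and turn from the pose commanded when the call began, along the tool's axes at that moment; what a row does not reach only later rows make up. A row lasts 1/12 s, in which the tool goes at most 41.7 mm and 7.16 degrees, less where a joint would pass 70% of its speed; a pose out of reach is approached as far as the arm can. A call with a gripper value outside its range is refused whole. The fingers move at their own pace and stop on an object; "newtons" is the grip in N (left out, the last holds). Time passes only in rows, so rows that repeat a pose let the fingers close. It gives the time, the measured TCP pose, the force and the opening at its end, in the units of the state.
- r.sense(): the state, without advancing time (a new reading comes with each control period).
- r.snapshot(name): name is "side" or "top" or "wrist"; returns a dict with "pixels" (400x640x3 uint8, red, green, blue), "fx", "fy", "cx", "cy" (pixels), "origin" and "attitude" of the camera in the world. Camera axes: x right, y down, z forward; pixel columns grow to the right and rows downward; lengths in mm; the calibration is good to about 2 mm. The wrist camera is an equidistant fisheye: a pixel r from the principal point sees the ray r / f radians off the axis. A picture is of the moment at which its call begins. There is no depth.
- r.hand_in(): hands the job in, once; it reports no verdict.
The state is a dict: "time": time; "joint_pos": joint angles; "qd": joint speeds; "joint_efforts": joint torques, N m; "tool_pos": TCP position; "tcp_rot": TCP orientation; "ft_force": force on the tool from outside, world axes, zero at the start; "wrist_torque": the same for the moment, N m; "finger_gap": finger opening in mm.
Only numpy, scipy, OpenCV 4.12 (cv2) and the standard library are available. Lean on these libraries where they do the work, as an engineer would, in place of code of your own. Each camera call takes 0.05 s, during which the arm holds its last target.

TASK

Check the width of the flat copper bar in the caliper on the sloping stand: slide the jaw open, then lay the bar flat on the slope, pointing straight up it, with its lower end at the ledge and its side against the fixed (left) jaw, and let go. Bring the sliding jaw up by its sprung thumb piece, gently and without tilting the jaw, until the bar sits snug and square between both jaws. Leave bar and jaw like that so the reading stands, and leave the square bar and the other things alone.

Things in the scene. Friction and masses are not known exactly. Their poses are not given: they have to be found in the camera images.
- flat_bar: flat copper bar, 110 x 22 x 12 mm (its x, y, z), with a 6 mm hanging hole near one end, 0.23 kg; lies flat on the worktop. Origin: centre of its underside; x along its length, z up. Either end may go up and either flat side down
- square_bar: a bystander: square copper bar 110 x 14 x 14 mm without a hole; origin: centre of its underside, x along its length. Stays where it is
- caliper: steel caliper clamped (fixed) on a grey sheet-metal stand, 186 mm wide, 95 mm high at the back, whose face slopes up away from the robot at 30 degrees. Frame: origin on the face at the middle of the ledge along its lower edge; x up the slope, y level along the beam to the left, z out of the face. The face covers x -6 to 148, y -93 to 93 mm
- moving_jaw: the sliding jaw with its display, as one piece; axes as the caliper's while not rocked; origin at the height of the face on the beam's middle line, 24 mm to the right (-y) of its measuring face
- thumb_piece (a point): middle of the top of the thumb piece: a knurled upright steel paddle on the beam's middle line (x = 126 mm), 56 mm to the right (-y) of the sliding jaw's measuring face, which it drives. 11 mm wide along the beam (y), 14 mm along x, 22 mm tall: from 14 to 36 mm over the face
- fixed_jaw_face (a point): middle of the fixed jaw's measuring face, caliper frame (93, 55, 5.5) mm. This face is the plane y = 55 mm and looks to -y, from x 76 (tip) to 117 mm (root), z 2 to 9 mm; the jaw is 7 mm thick at the tip and 12 mm at the root (y 55 to 67). A bar laid more than about 3 mm away from it is dragged askew when the sliding jaw closes
- moving_jaw_face (a point): middle of the sliding jaw's measuring face, caliper frame (93, 55 minus the opening, 5.5) mm; same shape as the fixed jaw, mirrored, it looks to +y. To its right (-y) lie the slide and display housing (x 109 to 144, up to 38 mm away, z up to 17 mm), then a low way (z 12 mm) with the thumb piece
- jaw_opening (a joint): opening of the jaws in m: 0 shut, 0.05 wide open (grows as the jaw slides to -y of the caliper). It moves with about 1.6 N of friction and stays where it is left; it starts nearly shut
- jaw_rock (a joint): rocking of the sliding jaw about the normal of the face, rad, 0 when square; a spring of 6 N m/rad holds it. It rocks when the jaw is pushed near its tip instead of by the thumb piece, or bears on a bar that lies askew
- thumb_spring (a joint): travel of the thumb piece on its spring relative to the jaw's carriage, m, positive to -y of the caliper: 0 at rest, 1 N per mm, hard stops at +-5 mm. Pushing it moves the jaw through the spring, so it shows the closing force less friction
- spare_clip_0: a bystander: black binder clip, 19 x 46 x 13 mm, lying near the bars; origin: centre of its underside
- paint_brush: a bystander: thin paint brush, 147 mm long, 9 mm thick, lying before the rectifier behind the bars; origin: centre of its underside
- wood_block: a bystander: hardwood block, 40 x 85 x 34 mm; origin: centre of its underside
- masking_tape: a bystander: roll of masking tape lying flat, 68 mm across, 24 mm high; origin: centre of its underside
- brass_brush: a bystander: thin brush with a wooden handle, 132 mm long, 9 mm thick; origin: centre of its underside
- spare_clip_1: a bystander: second binder clip, 19 x 46 x 13 mm, behind the stand; origin: centre of its underside
- tweezers: a bystander: steel tweezers, 126 x 15 x 9 mm, behind the stand; origin: centre of its underside
- ledge (a point): middle of the ledge's upper edge; caliper frame (0, 0, 12) mm. The ledge is 6 mm thick (x -6 to 0) and stands 12 mm proud of the face along its whole width. A bar standing on it reaches up to x = 110 mm: 34 mm into the jaws, clear of the beam
- beam_middle (a point): point on the beam, caliper frame (126, 0, 9) mm. The beam runs along y at x 118 to 134 mm, 4 to 9 mm over the face; two clamps hold it at y = 79 and y = -69 mm (13 mm wide, up to 16 mm over the face)
Things that resemble listed ones, but are neither listed nor needed, are in the scene too. What is shaped like the flat_bar but green is not meant.

How it is judged (in metres and radians):
On the way, in this order (a step that is already met when the one before it is completed fails the run):
1. the sliding jaw has been opened wider than the bar (value of joint jaw_opening above 0.025 m), for 0.2 s.
2. the bar lies let go on the slope between the open jaws (value of joint jaw_opening above 0.0235 m and x of flat_bar in the frame of caliper between 0.045 and 0.072 m and y of flat_bar in the frame of caliper between 0.004 and 0.055 m and z of flat_bar in the frame of caliper below 0.016 m and angle between the z axis of flat_bar and the z axis of caliper, either way round below 0.07 rad and contact force between flat_bar and moving_jaw below 0.5 N and contact force between the fingers and flat_bar below 0.1 N), for 0.3 s.
3. the sliding jaw is brought up against the bar (contact force between moving_jaw and flat_bar above 1 N), for 0.2 s.
At the end, for the whole second after the job is handed in: The flat bar lies flat on the slope (within 3 degrees) with its lower end at or near the ledge (up to 15 mm above it), square to the beam within 2.3 degrees, snug between the jaws: the opening reads the bar's 22 mm to within 1.5 mm and the jaw is square within 1.4 degrees; all at rest (value of joint jaw_opening between 0.02 and 0.0235 m and x of flat_bar in the frame of caliper between 0.045 and 0.072 m and y of flat_bar in the frame of caliper between 0.041 and 0.047 m and angle between the z axis of flat_bar and the z axis of caliper, either way round below 0.05 rad and angle between the x axis of flat_bar and the x axis of caliper, either way round below 0.04 rad and value of joint jaw_rock between -0.025 and 0.025 rad and value of joint thumb_spring between -0.003 and 0.003 m and linear speed of flat_bar below 0.01 m/s); the robot touches nothing.
It fails at once if the sliding jaw is pressed on the bar with more than 15 N (contact force between moving_jaw and flat_bar above 15 N).
It fails at once if the sliding jaw is tilted on its beam by more than 2.3 degrees (value of joint jaw_rock above 0.04 rad or value of joint jaw_rock below -0.04 rad).
It fails at once if the square bar or another loose bystander is moved by more than 20 mm (distance of any of square_bar, spare_clip_0, paint_brush, wood_block, masking_tape, brass_brush, spare_clip_1, tweezers from where it was at the start of the episode above 0.02 m).
It also fails if it takes over 61 s, if anything falls off the work surface, if the arm or the gripper's body presses on something with over 40 N, if the wrist force passes 120 N, or if a joint passes its speed limit or range.

## Working session

There is one attempt and no reset: what is moved stays moved. The work goes in short steps, Python scripts to look and compute and a tool call to move; the robot and the scene stay as the last step left them, time stands still between calls to the robot, and variables do not carry over. Pictures are saved under pics/ and viewed, and the job is handed in when it is done.

Besides the shell and the picture viewer there is one more tool, called after "Call:" as name(argument=value, ...) on one line, values as JSON. jog_arm: Moves the arm, as the interface text tells. Its arguments: {"type":"object","properties":{"targets":{"type":"array","items":{"type":"array","items":{"type":"number"}}},"newtons":{"type":"number"}},"required":["targets"]}

```bash
ls; mkdir -p pics
python3 - <<'E'
from bench import r
import cv2
print(r.sense())
for n in ("side","top","wrist"):
    s=r.snapshot(n); print(n,{k:s[k] for k in s if k!="pixels"})
    cv2.imwrite(f"pics/{n}0.png",s["pixels"][:,:,::-1])
E
```

```text
pics
{'time': 0.0, 'joint_pos': array([-7.54257075e+01,  7.51562062e+00,  8.53299030e+01, -5.47334293e-04,
        8.72604309e+01, -4.89303530e+00]), 'qd': array([-0.08516752,  0.12989405, -0.01582973, -0.09187703,  0.14652279,
       -0.03998079]), 'joint_efforts': array([-1.17584143e-03, -5.69377434e+01, -5.00565755e+01, -3.09770394e-04,
        1.44700654e-02,  1.03114125e-06]), 'tool_pos': array([ 199.84123618, -565.16057041,  230.23310024]), 'tcp_rot': array([-1.79894385e+02, -8.49280258e-03,  1.94673467e+01]), 'ft_force': array([ 0.24617193, -0.3367079 , -0.2200304 ]), 'wrist_torque': array([-0.02004044, -0.02420161, -0.0287686 ]), 'finger_gap': 85.0954305495974}
side {'fx': 434.85042241448576, 'fy': 434.85042241448576, 'cx': 320.00851727159966, 'cy': 195.41651351412793, 'origin': array([ 468.98427308, -990.34162013,  543.28651239]), 'attitude': array([-114.32301244,    0.37037678,   -5.54744547])}
top {'fx': 421.64495876992873, 'fy': 421.64495876992873, 'cx': 317.66252136055624, 'cy': 200.73134576017245, 'origin': array([ 323.00655589,  -37.31100025, 1301.05024009]), 'attitude': array([-1.68335804e+02, -1.55664758e-02, -8.71134635e+01])}
wrist {'fx': 309.70691628693146, 'fy': 309.70691628693146, 'cx': 324.3521382855707, 'cy': 197.02586263638818, 'origin': array([ 261.40661569, -541.60041312,  373.72066524]), 'attitude': array([ 1.64791207e+02,  5.18785063e-02, -7.05061328e+01])}
```

View pics/top0.png

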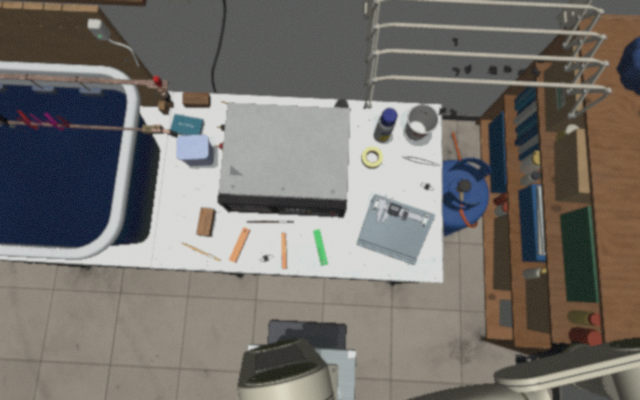

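View pics/side0.png

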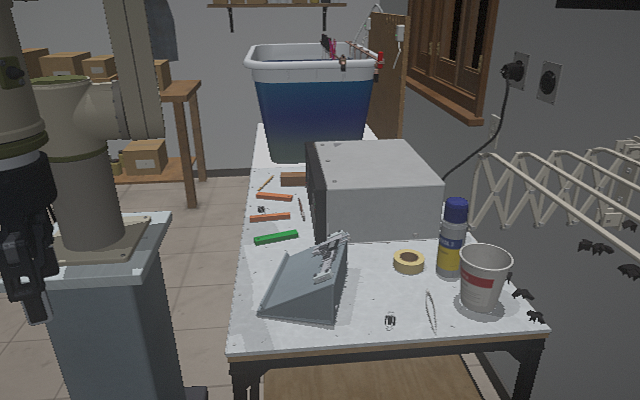

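View pics/wrist0.png

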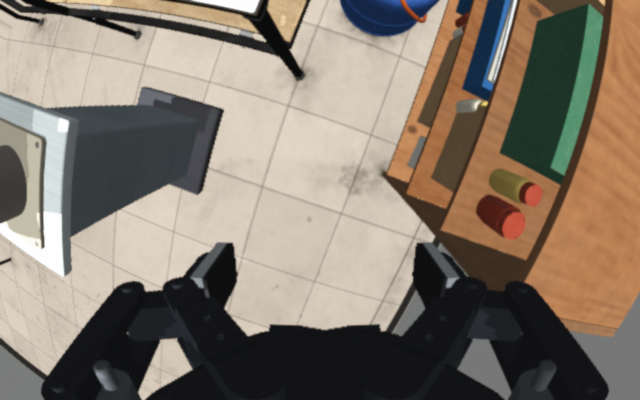

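The top view shows two copper bars at (240,245) and (284,250), a green bar at (320,247) and the stand at (396,228). Next I'll look closer.

```bash
cat > h.py <<'E'
import numpy as np, cv2
from scipy.spatial.transform import Rotation as Ro
def Rm(a): return Ro.from_euler('xyz',a,degrees=True).as_matrix()
def ray(s,u,v,fish=False):
    x=(u-s['cx'])/s['fx'];y=(v-s['cy'])/s['fy']
    if fish:
        t=np.hypot(x,y); k=np.sin(t)/t if t>1e-9 else 1; d=np.array([x*k,y*k,np.cos(t)])
    else: d=np.array([x,y,1.])
    return Rm(s['attitude'])@(d/np.linalg.norm(d))
def plane(s,u,v,z,fish=False):
    d=ray(s,u,v,fish);o=s['origin'];return o+d*(z-o[2])/d[2]
def proj(s,P,fish=False):
    p=(np.atleast_2d(P)-s['origin'])@Rm(s['attitude'])
    if fish:
        rr=np.hypot(p[:,0],p[:,1]);t=np.arctan2(rr,p[:,2]);k=t/np.maximum(rr,1e-9)
        return np.c_[s['cx']+s['fx']*p[:,0]*k,s['cy']+s['fy']*p[:,1]*k]
    return np.c_[s['cx']+s['fx']*p[:,0]/p[:,2],s['cy']+s['fy']*p[:,1]/p[:,2]]
E
python3 - <<'E'
from bench import r
from h import *
s=r.snapshot("top");im=s["pixels"]
hsv=cv2.cvtColor(im,cv2.COLOR_RGB2HSV)
m=((hsv[...,0]>5)&(hsv[...,0]<18)&(hsv[...,1]>120)).astype(np.uint8)
m[:220]=0;m[268:]=0;m[:,160:][:,240:]=0
c,_=cv2.findContours(m,0,1)
for k in c:
    if cv2.contourArea(k)>20:
        b=cv2.minAreaRect(k);p=cv2.boxPoints(b)
        w=np.array([plane(s,*q,12)[:2] for q in p]);print(b,plane(s,*b[0],12).round(1),np.linalg.norm(w[0]-w[1]).round(1),np.linalg.norm(w[1]-w[2]).round(1))
cr=im[185:275,180:450]
cv2.imwrite("pics/top1.png",cv2.resize(cr[:,160:],None,fx=7,fy=6.5,interpolation=2)[:,:,::-1])
cv2.imwrite("pics/top2.png",cv2.resize(cr[:,:160],None,fx=5,fy=5,interpolation=2)[:,:,::-1])
E
```

```text
((238.75341796875, 245.84246826171875), (4.220789909362793, 28.717924118041992), 24.443954467773438) [436.1 209.3  12. ] 86.5 13.2
```

View pics/top1.png

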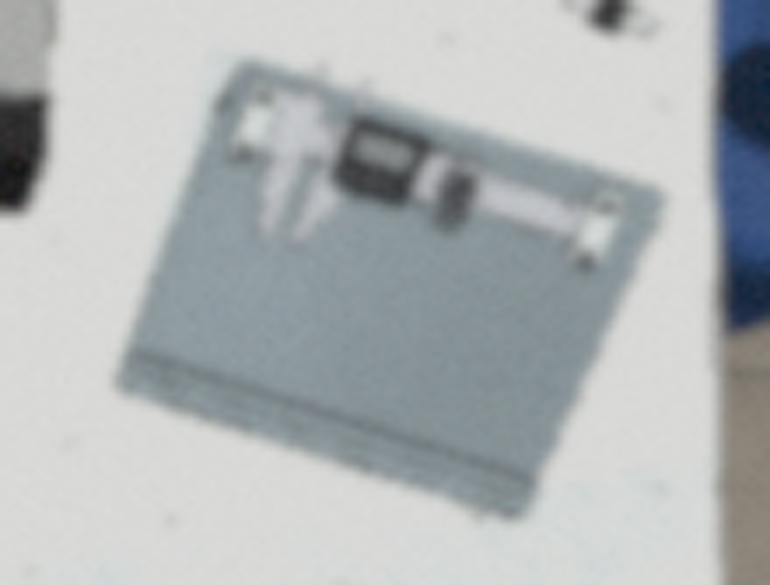

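View pics/top2.png

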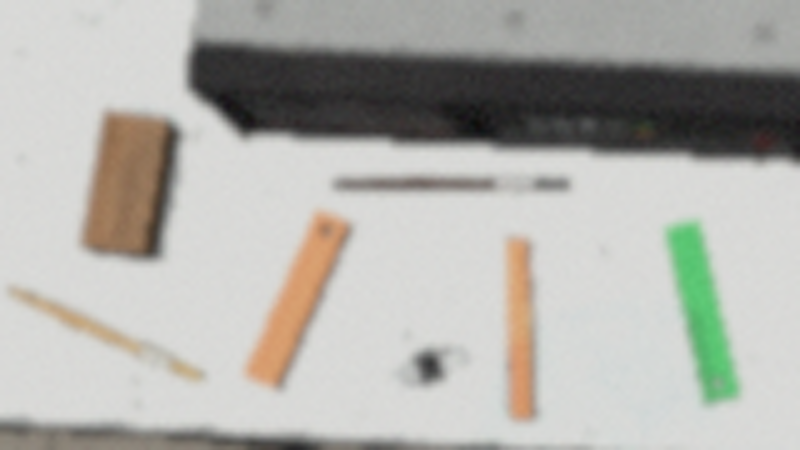

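Candidates by shape:
- Copper bar with a hole near its far end at top pixel (240,245). It is wide with a dark hole, so this is flat_bar.
- Narrow copper bar without a hole at (284,250), which is square_bar.
- Green bar with a hole at (320,247), which is a decoy.

I choose (240,245), and the enlarged crop confirms the hole and the width. Now a rough pose for the stand and the bar.

Run:
```python
from bench import r
from h import *
from scipy.optimize import least_squares
s=r.snapshot("top")
f=lambda u,v:(340+u/7,185+v/6.5)
uv=np.array([f(235,62),f(662,192),f(130,350),f(532,478)])-0.4
C=np.array([[148,93,0],[148,-93,0],[0,93,0],[0,-93,0]],float)
Ry=Ro.from_euler('y',-30,degrees=True).as_matrix()
def T(p): return Ro.from_euler('z',p[3],degrees=True).as_matrix()@Ry
g=lambda p:(proj(s,C@T(p).T+p[:3])-uv).ravel()
q=least_squares(g,[450,-300,21,-17]);print(q.x,q.fun)
q=least_squares(lambda p:np.r_[g([p[0],p[1],21,p[2]])],[450,-300,-17]);print(q.x,q.fun)
f=lambda u,v:(180+u/5-.4,185+v/5-.4)
P=[plane(s,*f(*a),12) for a in((316,210),(350,223),(282,387),(247,376))]
print(np.round(P,1),np.mean(P,0)); print(plane(s,*f(325,229),12))
```

```text
[ 452.2897161  -242.24142523   11.97596196  -15.92609442] [ 0.10049792  0.200714   -0.12497344  0.23627494 -0.45103791 -0.23064927
  0.47326338 -0.22346521]
[ 450.90041648 -240.63384995  -15.91232228] [-0.07308498 -0.02860305  0.15614666  0.13941351 -0.71881394 -0.1369002
  0.6250253  -0.00185541]
[[495.8 202.1  12. ]
 [488.9 180.5  12. ]
 [387.  213.4  12. ]
 [392.5 235.2  12. ]] [441.03844372 207.78459008  12.        ]
[484.37136059 195.56028728  12.        ]
```

```bash
cat >> h.py <<'E'
CAL=[451.,-241.,21.,-16.0]
def Rcal(yaw): return Ro.from_euler('z',yaw,degrees=True).as_matrix()@Ro.from_euler('y',-30,degrees=True).as_matrix()
def toW(P,cal=None):
    cal=cal or CAL; return np.asarray(P,float)@Rcal(cal[3]).T+np.array(cal[:3])
def toC(P,cal=None):
    cal=cal or CAL; return (np.asarray(P,float)-np.array(cal[:3]))@Rcal(cal[3])
FL=np.diag([1.,-1,-1])
def delta(st,pos,R):
    R0=Rm(st['tcp_rot']);d=R0.T@(np.asarray(pos)-st['tool_pos'])/1000
    w=Ro.from_matrix(R0.T@R).as_rotvec()
    return np.round(d,4),np.round(w,4),'mm',np.linalg.norm(d).round(3)*1000,'deg',np.degrees(np.linalg.norm(w)).round(1)
E
python3 - <<'E'
from bench import r
from h import *
st=r.sense()
s=r.snapshot("wrist")
R0=Rm(st['tcp_rot'])
print("cam in tool",R0.T@(s['origin']-st['tool_pos']), (R0.T@Rm(s['attitude'])).round(3))
t=r.snapshot("top")
print("rect",plane(t,346,213,0),plane(t,220,208,0))
P=toW([40,0,110]);print(P)
print(delta(st,P,Rcal(-16)@FL))
E
```

```text
cam in tool [  65.8735722    -1.98299834 -143.35931358] [[ 0.    -0.965 -0.262]
 [ 1.     0.     0.001]
 [-0.001 -0.262  0.965]]
rect [ 556.55929917 -114.75337654    0.        ] [552.54313036 280.89459375   0.        ]
[ 431.42968866 -235.38830352  136.26279442]
(array([ 0.3282, -0.2339,  0.0948]), array([-0.1629,  0.5068,  0.6045]), 'mm', np.float64(414.0), 'deg', np.float64(46.1))
```

Call:
jog_arm(targets=[[0.328, -0.234, 0.095, -0.163, 0.507, 0.6045, 0.9], [0.328, -0.234, 0.095, -0.163, 0.507, 0.6045, 0.9], [0.328, -0.234, 0.095, -0.163, 0.507, 0.6045, 0.9], [0.328, -0.234, 0.095, -0.163, 0.507, 0.6045, 0.9], [0.328, -0.234, 0.095, -0.163, 0.507, 0.6045, 0.9]], newtons=20)

```text
time: 0.77
tool_pos: [317.2, -398.8, 183.4]
tcp_rot: [178.2, -23.6, -7.8]
ft_force: [-0.8, 0.5, 1.2]
finger_gap: 25.6
```

Run:
```python
from bench import r
from h import *
print(delta(r.sense(),toW([40,0,110]),Rcal(-16)@FL))
```

```text
(array([ 0.0646, -0.1797,  0.0742]), array([-0.0344,  0.1089,  0.1302]), 'mm', np.float64(205.0), 'deg', np.float64(9.9))
```

Call:
jog_arm(targets=[[0.0646, -0.18, 0.074, -0.03, 0.105, 0.126, 0.9], [0.0646, -0.18, 0.074, -0.03, 0.105, 0.126, 0.9], [0.0646, -0.18, 0.074, -0.03, 0.105, 0.126, 0.9], [0.0646, -0.18, 0.074, -0.03, 0.105, 0.126, 0.9], [0.0646, -0.18, 0.074, -0.03, 0.105, 0.126, 0.9]])

```text
time: 1.18
tool_pos: [430.0, -233.7, 135.9]
tcp_rot: [180.0, -29.6, -15.4]
ft_force: [0.1, -0.1, 0.4]
finger_gap: 8.3
```

Call:
jog_arm(targets=[[0, 0, 0, 0, 0, 0, 1.0], [0, 0, 0, 0, 0, 0, 1.0]])

```text
time: 1.35
tool_pos: [430.5, -232.1, 135.4]
tcp_rot: [-180.0, -29.5, -15.0]
ft_force: [0.2, -0.4, -0.3]
finger_gap: -0.3
```

Run:
```python
from bench import r
from h import *
st=r.sense();print(st['tool_pos'],st['finger_gap'],st['ft_force'],delta(st,toW([40,0,110]),Rcal(-16)@FL))
s=r.snapshot("wrist");np.save("pics/w1.npy",s,allow_pickle=True)
cv2.imwrite("pics/w1.png",s["pixels"][:,:,::-1])
```

```text
[ 430.5093452  -232.07054379  135.38432761] -0.31983438403187425 [ 0.20479893 -0.41240124 -0.31565708] (array([0.002 , 0.003 , 0.0001]), array([-0.0093,  0.0089,  0.0155]), 'mm', np.float64(4.0), 'deg', np.float64(1.2))
```

View pics/w1.png

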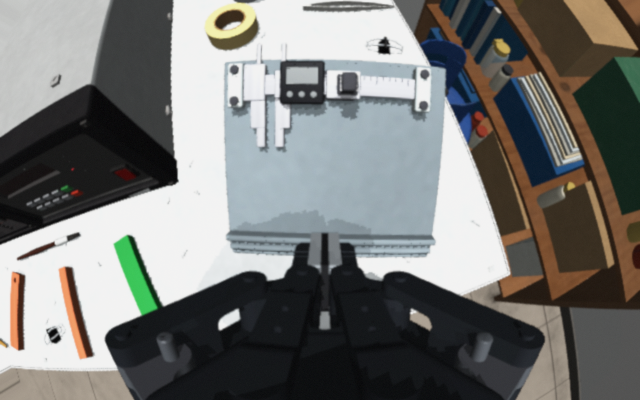

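The wrist view shows the whole stand: face about (226..442, 62..240), jaws at (262,130) and (284,130), and the thumb piece at (348,84). I'll enlarge it to fit the frame.

Run:
```python
from h import *
s=np.load("pics/w1.npy",allow_pickle=True).item();im=s["pixels"]
cv2.imwrite("pics/w1a.png",cv2.resize(im[40:160,215:345],None,fx=5,fy=5,interpolation=2)[:,:,::-1])
cv2.imwrite("pics/w1b.png",cv2.resize(im[40:160,325:455],None,fx=5,fy=5,interpolation=2)[:,:,::-1])
cv2.imwrite("pics/w1c.png",cv2.resize(im[210:270,215:455],None,fx=3.3,fy=5,interpolation=2)[:,:,::-1])
```

```text
(no output)
```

View pics/w1a.png

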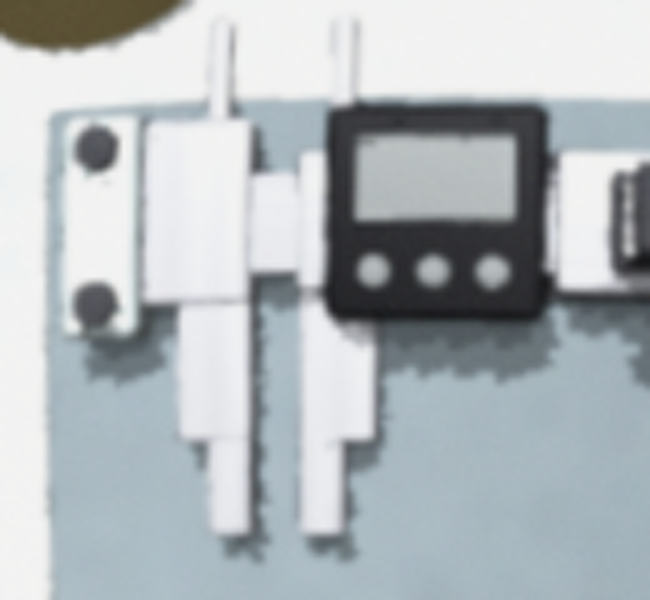

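View pics/w1b.png

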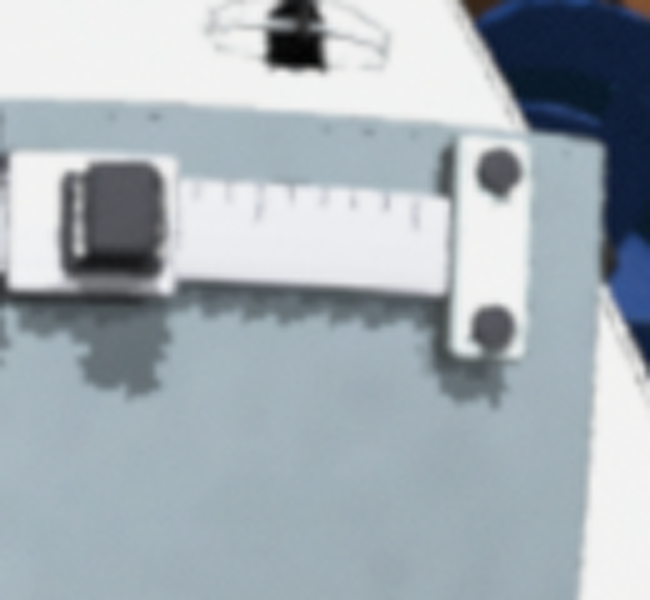

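View pics/w1c.png

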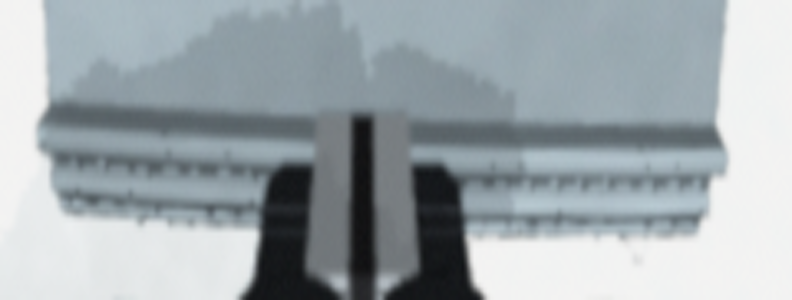

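```bash
cat > fit.py <<'E'
from h import *
from scipy.optimize import least_squares
s=np.load("pics/w1.npy",allow_pickle=True).item()
a=lambda u,v:(215+u/5-.4,40+v/5-.4)
b=lambda u,v:(325+u/5-.4,40+v/5-.4)
c=lambda u,v:(215+u/3.3-.35,210+v/5-.4)
C=np.array([[148,93,0],[148,-93,0],[76,55,9],[0,93,0],[0,-93,0],[0,93,12],[0,-93,12]],float)
uv=np.array([a(52,112),b(606,143),a(250,535),c(45,105),c(716,127),c(38,122),c(722,145)])
g=lambda p:(proj(s,toW(C,list(p)),True)-uv).ravel()
q=least_squares(g,CAL);print(q.x.round(2));print(q.fun.round(2).reshape(-1,2))
q2=least_squares(lambda p:g([p[0],p[1],21,p[2]]),[451,-241,-16]);print(q2.x.round(2),q2.fun.round(2).tolist())
p=list(q.x)
h=least_squares(lambda o:(proj(s,toW([76,55-o[0],9],p),True)-a(300,535)).ravel(),[10]);print("op",h.x,h.fun)
h=least_squares(lambda o:(proj(s,toW([o[0],o[1],36],p),True)-b(125,208)).ravel(),[126,-10]);print("thumb",h.x,h.fun)
E
python3 fit.py
```

```text
[ 451.33 -242.04   20.28  -16.49]
[[-0.74  0.23]
 [-0.59  0.73]
 [ 0.48  0.42]
 [ 0.66 -1.49]
 [-0.41 -0.74]
 [-1.19  0.07]
 [ 1.79  0.78]]
[ 451.13 -242.    -16.48] [-0.99, -0.09, -0.26, 0.42, 0.32, 0.3, 0.44, -1.38, -0.12, -0.63, -1.43, 0.2, 2.1, 0.91]
op [7.83156033] [-0.00386253  0.48035461]
thumb [126.93356965  -9.43838676] [-2.33626452e-11  2.90825142e-10]
```

```bash
sed -i 's/^CAL=.*/CAL=[451.3,-242.0,20.5,-16.5]/' h.py
cat > d.py <<'E'
import sys
from bench import r
from h import *
st=r.sense();R=Rcal(CAL[3])
print('cal pos',toC(st['tool_pos']).round(1),'F cal',(R.T@st['ft_force']).round(2),'gap',st['finger_gap'].round(1),'t',round(st['time'],2))
if len(sys.argv)>3: print(delta(st,toW([float(a) for a in sys.argv[1:4]]),R@FL))
E
python3 d.py 126 10 55
```

```text
Traceback (most recent call last):
  File "d.py", line 5, in <module>
    print('cal pos',toC(st['tool_pos']).round(1),'F cal',(R.T@st['ft_force']).round(2),'gap',st['finger_gap'].round(1),'t',round(st['time'],2))
                                                                                             ^^^^^^^^^^^^^^^^^^^^^^
AttributeError: 'float' object has no attribute 'round'
```

```bash
sed -i "s/st\['finger_gap'\].round(1)/round(st['finger_gap'],1)/" d.py; python3 d.py 126 10 55
```

```text
cal pos [ 38.2   1.5 111.4] F cal [ 0.64 -0.61  0.43] gap 0.4 t 1.4
(array([ 0.0884, -0.006 ,  0.0558]), array([-0.0115,  0.0082,  0.0207]), 'mm', np.float64(105.0), 'deg', np.float64(1.4))
```

Call:
jog_arm(targets=[[0.03, -0.003, 0.019, -0.0115, 0.0082, 0.0207, 1.0], [0.06, -0.006, 0.038, -0.0115, 0.0082, 0.0207, 1.0], [0.0884, -0.006, 0.0558, -0.0115, 0.0082, 0.0207, 1.0], [0.0884, -0.006, 0.0558, -0.0115, 0.0082, 0.0207, 1.0], [0.0884, -0.006, 0.0558, -0.0115, 0.0082, 0.0207, 1.0]])

```text
time: 1.82
tool_pos: [531.3, -259.1, 129.3]
tcp_rot: [-179.9, -29.8, -16.9]
ft_force: [-0.8, -0.4, -0.2]
finger_gap: 0.3
```

```bash
python3 d.py 126 10 22
```

```text
cal pos [125.    6.3  53.5] F cal [-0.71 -0.64  0.13] gap 0.3 t 1.82
(array([ 0.0011, -0.0037,  0.0314]), array([ 0.0017,  0.0037, -0.0057]), 'mm', np.float64(32.0), 'deg', np.float64(0.4))
```

Call:
jog_arm(targets=[[0.001, -0.005, 0.003, 0.002, 0.0037, -0.006, 1.0], [0.001, -0.005, 0.015, 0.002, 0.0037, -0.006, 1.0], [0.001, -0.005, 0.029, 0.002, 0.0037, -0.006, 1.0], [0.001, -0.005, 0.029, 0.002, 0.0037, -0.006, 1.0]])

```text
time: 2.15
tool_pos: [546.5, -257.3, 105.2]
tcp_rot: [180.0, -30.2, -16.4]
ft_force: [-0.7, -0.2, 0.1]
finger_gap: 0.0
```

```bash
python3 d.py 126 -26.5 22;python3 - <<'E'
from bench import r
from h import *
s=r.snapshot("wrist")
cv2.imwrite("pics/w2.png",cv2.resize(s["pixels"][100:300,200:450],None,fx=3,fy=3)[:,:,::-1])
E
```

```text
cal pos [125.1  12.4  25.5] F cal [-0.54 -0.39  0.4 ] gap 0.0 t 2.15
(array([0.0008, 0.0389, 0.0035]), array([ 0.0001, -0.0026,  0.001 ]), 'mm', np.float64(39.0), 'deg', np.float64(0.2))
```

View pics/w2.png

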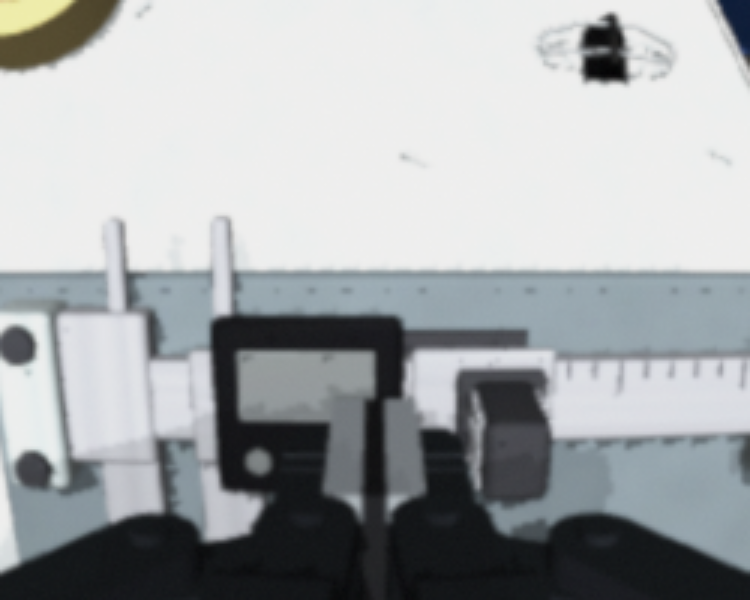

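Call:
jog_arm(targets=[[0.0008, 0.004, 0.0035, 0, -0.0026, 0.001, 1.0], [0.0008, 0.009, 0.0035, 0, -0.0026, 0.001, 1.0], [0.0008, 0.014, 0.0035, 0, -0.0026, 0.001, 1.0], [0.0008, 0.018, 0.0035, 0, -0.0026, 0.001, 1.0], [0.0008, 0.022, 0.0035, 0, -0.0026, 0.001, 1.0]])

```text
time: 2.62
tool_pos: [544.0, -279.3, 104.5]
tcp_rot: [180.0, -30.1, -16.4]
ft_force: [-0.3, 1.6, -0.2]
finger_gap: -0.1
```

```bash
python3 d.py 126 -22 22;python3 - <<'E'
from bench import r
from h import *
s=r.snapshot("wrist")
cv2.imwrite("pics/w3.png",cv2.resize(s["pixels"][100:300,200:450],None,fx=3,fy=3)[:,:,::-1])
E
```

```text
cal pos [128.2  -9.5  23. ] F cal [-0.76  1.45  0.19] gap -0.1 t 2.62
(array([-0.0022,  0.0125,  0.001 ]), array([-0.0002, -0.0019,  0.0014]), 'mm', np.float64(13.0), 'deg', np.float64(0.1))
```

View pics/w3.png

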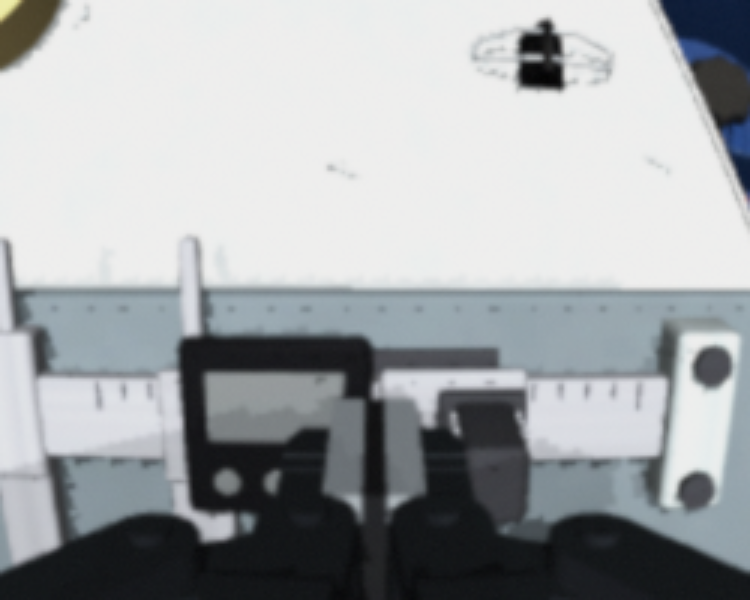

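Call:
jog_arm(targets=[[-0.001, 0.004, 0, 0, 0, 0, 1.0], [-0.002, 0.008, 0, 0, 0, 0, 1.0], [-0.002, 0.011, 0, 0, 0, 0, 1.0], [-0.002, 0.011, 0, 0, 0, 0, 1.0], [-0.002, 0.011, 0, 0, 0, 0, 1.0]])

```text
time: 3.08
tool_pos: [539.2, -288.9, 102.8]
tcp_rot: [180.0, -30.1, -16.4]
ft_force: [-0.3, 0.7, 0.6]
finger_gap: -0.4
```

```bash
python3 d.py 126 -22 22;python3 - <<'E'
from bench import r
from h import *
s=r.snapshot("wrist")
cv2.imwrite("pics/w4.png",cv2.resize(s["pixels"][100:300,150:450],None,fx=2.6,fy=3)[:,:,::-1])
# points: plane z in cal frame
def cpl(u,v,z):
    d=Rcal(CAL[3]).T@ray(s,u,v,True);o=toC(s['origin']);return (o+d*(z-o[2])/d[2]).round(1)
np.save("pics/w4.npy",s,allow_pickle=True)
E
```

```text
cal pos [125.6 -20.   22.5] F cal [-0.1   0.63  0.72] gap -0.4 t 3.08
(array([0.0004, 0.002 , 0.0005]), array([-0.0003, -0.0009,  0.0012]), 'mm', np.float64(2.0), 'deg', np.float64(0.1))
```

View pics/w4.png

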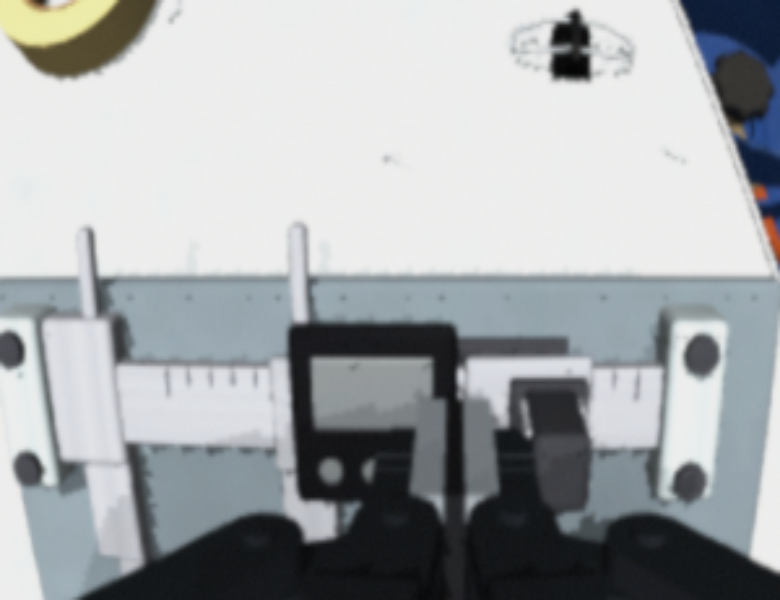

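Run:
```python
from h import *
s=np.load("pics/w4.npy",allow_pickle=True).item()
def cpl(u,v,z):
    d=Rcal(CAL[3]).T@ray(s,150+u/2.6,100+v/3,True);o=toC(s['origin']);return (o+d*(z-o[2])/d[2]).round(1)
print(cpl(120,400,9),cpl(272,400,9),cpl(290,470,12))
```

```text
[126.3  55.8   9. ] [127.3  20.1   9. ] [114.4  16.5  12. ]
```

Call:
jog_arm(targets=[[0, -0.004, 0, 0, 0, 0, 1.0], [0, -0.006, -0.035, 0, 0, 0, 1.0], [-0.03, -0.02, -0.06, 0, 0, 0, 1.0], [-0.06, -0.045, -0.07, 0, 0, 0, 0.8], [-0.08, -0.08, -0.07, 0, 0, 0, 0.6]])

```text
time: 3.55
tool_pos: [460.5, -183.3, 124.2]
tcp_rot: [179.9, -30.2, -16.5]
ft_force: [-0.3, 1.0, -0.4]
finger_gap: 23.5
```

Run:
```python
from bench import r
from h import *
st=r.sense();print(st['tool_pos'],delta(st,[405,218,170],Ro.from_euler('xyz',[180,0,-18],degrees=True).as_matrix()))
```

```text
[ 460.48426186 -183.32445139  124.19168712] (array([-0.1218, -0.3687, -0.1244]), array([-0.005 , -0.5263,  0.0244]), 'mm', np.float64(408.0), 'deg', np.float64(30.2))
```

Call:
jog_arm(targets=[[-0.122, -0.366, -0.124, -0.005, -0.526, 0.024, 0.4], [-0.122, -0.366, -0.124, -0.005, -0.526, 0.024, 0.4], [-0.122, -0.366, -0.124, -0.005, -0.526, 0.024, 0.4], [-0.122, -0.366, -0.124, -0.005, -0.526, 0.024, 0.4], [-0.122, -0.366, -0.124, -0.005, -0.526, 0.024, 0.4]])

```text
time: 3.97
tool_pos: [433.3, 21.2, 146.8]
tcp_rot: [179.9, 0.4, -17.8]
ft_force: [1.3, 0.1, -0.8]
finger_gap: 51.2
```

Run:
```python
from bench import r
from h import *
st=r.sense();print(st['tool_pos'],delta(st,[405,218,170],Ro.from_euler('xyz',[180,0,-18],degrees=True).as_matrix()))
```

```text
[433.32382333  21.20994684 146.81005262] (array([-0.0874, -0.1787, -0.0228]), array([0.0015, 0.0078, 0.0032]), 'mm', np.float64(200.0), 'deg', np.float64(0.5))
```

Call:
jog_arm(targets=[[-0.087, -0.176, -0.022, 0, 0, 0, 0.4], [-0.087, -0.176, -0.022, 0, 0, 0, 0.4], [-0.087, -0.176, -0.022, 0, 0, 0, 0.4], [-0.087, -0.176, -0.022, 0, 0, 0, 0.4], [-0.087, -0.176, -0.022, 0, 0, 0, 0.4]])

```text
time: 4.38
tool_pos: [402.8, 216.7, 169.2]
tcp_rot: [-179.9, 0.1, -17.7]
ft_force: [0.6, 0.5, -0.1]
finger_gap: 50.9
```

Call:
jog_arm(targets=[[0, 0, 0, 0, 0, 0, 0.4], [0, 0, 0, 0, 0, 0, 0.4]])

```text
time: 4.55
tool_pos: [403.2, 215.2, 168.8]
tcp_rot: [-180.0, 0.1, -17.6]
ft_force: [0.2, -0.3, -0.1]
finger_gap: 51.2
```

Run:
```python
from bench import r
from h import *
st=r.sense();print(st['tool_pos'],st['tcp_rot'],st['finger_gap'])
s=r.snapshot("wrist");np.save("pics/w5.npy",s,allow_pickle=True);cv2.imwrite("pics/w5.png",s["pixels"][:,:,::-1])
t=r.snapshot("top");cv2.imwrite("pics/top5.png",cv2.resize(t["pixels"][185:275,340:450],None,fx=7,fy=6.5,interpolation=2)[:,:,::-1])
hsv=cv2.cvtColor(s["pixels"],cv2.COLOR_RGB2HSV)
m=((hsv[...,0]>5)&(hsv[...,0]<18)&(hsv[...,1]>110)&(hsv[...,2]>120)).astype(np.uint8)
for k in cv2.findContours(m,0,1)[0]:
    if cv2.contourArea(k)>300:
        w=np.array([plane(s,*q,12,True)[:2] for q in k[:,0].astype(float)],np.float32)
        b=cv2.minAreaRect(w);print(cv2.boundingRect(k),b)
```

```text
[403.20725739 215.15780682 168.81525524] [-1.79957639e+02  5.96372365e-02 -1.75684466e+01] 51.15775169550462
(308, 87, 25, 98) ((446.9463195800781, 207.17010498046875), (21.16256332397461, 95.07256317138672), 70.36637115478516)
(166, 73, 54, 92) ((506.8102111816406, 325.5004577636719), (40.53472900390625, 88.75475311279297), 86.09286499023438)
(429, 65, 44, 102) ((429.09967041015625, 72.03246307373047), (108.72537994384766, 13.619037628173828), 5.351684093475342)
```

View pics/w5.png

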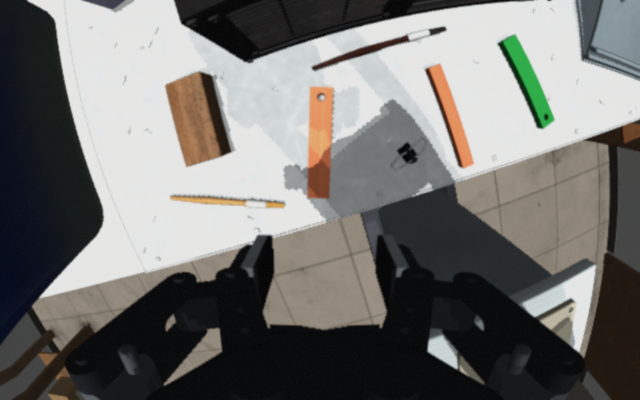

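View pics/top5.png

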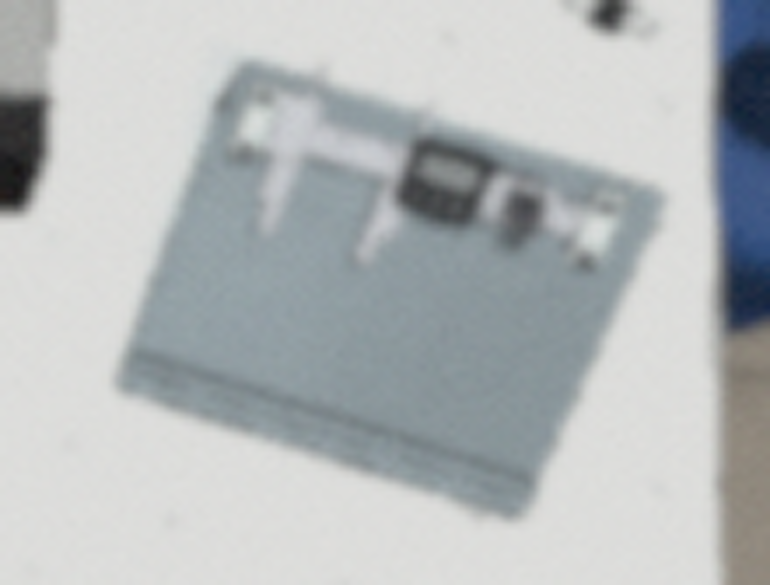

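The jaw stands open at about 35 mm. The flat bar, with its hole, is at wrist pixels (308..333, 87..197), with its lower part in shadow. I'll redo the mask to include the shadow.

```bash
cat > bar.py <<'E'
import sys
from h import *
s=np.load(sys.argv[1],allow_pickle=True).item()
hsv=cv2.cvtColor(s["pixels"],cv2.COLOR_RGB2HSV)
m=((hsv[...,0]>3)&(hsv[...,0]<20)&(hsv[...,1]>110)&(hsv[...,2]>60)).astype(np.uint8)
m=cv2.morphologyEx(m,cv2.MORPH_CLOSE,np.ones((3,3)))
for k in cv2.findContours(m,0,1)[0]:
    x,y,w,h=cv2.boundingRect(k)
    if cv2.contourArea(k)>300 and x<324<x+w:
        w=np.array([plane(s,*q,12,True)[:2] for q in k[:,0].astype(float)],np.float32)
        b=cv2.minAreaRect(w);print((x,y),b)
        P=cv2.boxPoints(b);e=P[1]-P[0] if np.linalg.norm(P[1]-P[0])>np.linalg.norm(P[2]-P[1]) else P[2]-P[1]
        print("yaw",(np.degrees(np.arctan2(e[1],e[0]))+90)%180-90)
        u=e/np.linalg.norm(e);t=w@u; 
        for lo,hi in((.25,.5),(.5,.75)):
            sel=(t>t.min()+lo*np.ptp(t))&(t<t.min()+hi*np.ptp(t));print(w[sel].mean(0))
E
python3 bar.py pics/w5.npy
```

```text
(308, 87) ((440.5240173339844, 209.46124267578125), (21.16256332397461, 108.71005249023438), 70.36637115478516)
yaw -19.633629
[427.92746 214.27158]
[453.39462 204.7341 ]
```

```bash
cat > g.py <<'E'
import sys
from bench import r
from h import *
a=[float(x) for x in sys.argv[1:]]
st=r.sense();print(st['tool_pos'],st['tcp_rot'],st['ft_force'],st['finger_gap'])
print(delta(st,a[:3],Ro.from_euler('xyz',[180,0,a[3]],degrees=True).as_matrix()))
E
python3 g.py 427.3 214.3 40 -20
```

```text
[403.56479073 213.14856641 168.40875718] [-1.79999438e+02  8.69976590e-02 -1.77592657e+01] [-1.05420609 -0.47245663 -0.20232031] 50.849421770008014
(array([ 0.0224, -0.0083,  0.1284]), array([0.    , 0.0015, 0.0391]), 'mm', np.float64(131.0), 'deg', np.float64(2.2))
```

Call:
jog_arm(targets=[[0.0224, -0.0083, 0.04, 0, 0.0015, 0.039, 0.55], [0.0224, -0.0083, 0.08, 0, 0.0015, 0.039, 0.55], [0.0224, -0.0083, 0.115, 0, 0.0015, 0.039, 0.55], [0.0224, -0.0083, 0.1284, 0, 0.0015, 0.039, 0.55], [0.0224, -0.0083, 0.1284, 0, 0.0015, 0.039, 0.55]])

```text
time: 5.07
tool_pos: [423.9, 211.7, 35.4]
tcp_rot: [179.7, 0.4, -20.2]
ft_force: [-0.4, -0.9, 0.1]
finger_gap: 38.2
```

Call:
jog_arm(targets=[[0, 0, 0, 0, 0, 0, 0.55], [0, 0, 0, 0, 0, 0, 0.55]])

```text
time: 5.23
tool_pos: [429.0, 214.4, 42.0]
tcp_rot: [-179.9, -0.1, -20.1]
ft_force: [-0.5, 0.3, 0.2]
finger_gap: 38.8
```

```bash
python3 g.py 427.3 214.3 3 -20
python3 - <<'E'
from bench import r
from h import *
s=r.snapshot("wrist");np.save("pics/w6.npy",s,allow_pickle=True);cv2.imwrite("pics/w6.png",s["pixels"][:,:,::-1])
E
python3 bar.py pics/w6.npy
```

```text
[428.9724764  214.44376109  41.99333715] [-1.79863100e+02 -1.04988709e-01 -2.01090049e+01] [-0.50296936  0.2650484   0.19838567] 38.791024624633465
(array([-0.0016,  0.0008,  0.039 ]), array([-0.0024, -0.0018, -0.0019]), 'mm', np.float64(39.0), 'deg', np.float64(0.2))
(307, 111) ((440.5561828613281, 209.81512451171875), (21.417083740234375, 109.39863586425781), 70.80345916748047)
yaw -19.196533
[427.8283  214.10892]
[453.58878 205.201  ]
```

View pics/w6.png

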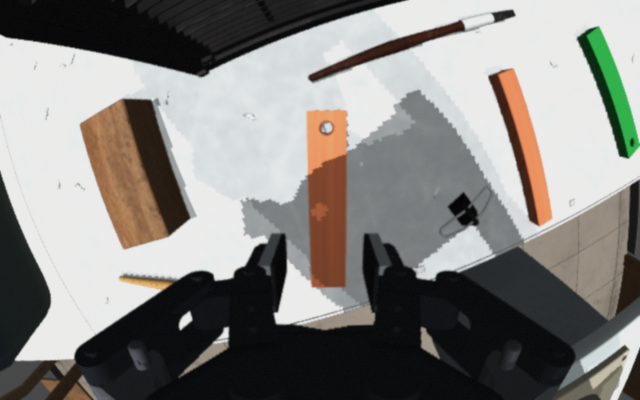

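The bar measures 109x21 mm and lies centred between the fingers (hole at pixel (327,128)). Descend and grip.

Call:
jog_arm(targets=[[-0.001, 0.0005, 0.012, 0, 0, 0, 0.55], [-0.001, 0.0005, 0.024, 0, 0, 0, 0.55], [-0.001, 0.0005, 0.031, 0, 0, 0, 0.55], [-0.001, 0.0005, 0.035, 0, 0, 0, 0.55], [-0.001, 0.0005, 0.036, 0, 0, 0, 0.55]])

```text
time: 5.7
tool_pos: [426.8, 214.8, 4.7]
tcp_rot: [-179.9, -0.0, -20.0]
ft_force: [-0.3, -0.3, -1.1]
finger_gap: 38.2
```

Call:
jog_arm(targets=[[0, 0, 0, 0, 0, 0, 0.55], [0, 0, 0, 0, 0, 0, 0.55]])

```text
time: 5.87
tool_pos: [427.1, 215.0, 5.2]
tcp_rot: [-179.9, -0.1, -20.0]
ft_force: [-0.2, -0.3, 0.3]
finger_gap: 38.0
```

Call:
jog_arm(targets=[[0, 0, 0.0025, 0, 0, 0, 0.6], [0, 0, 0.0025, 0, 0, 0, 0.7], [0, 0, 0.0025, 0, 0, 0, 0.8], [0, 0, 0.0025, 0, 0, 0, 0.85], [0, 0, 0.0025, 0, 0, 0, 0.9]], newtons=40)

```text
time: 6.28
tool_pos: [426.7, 214.8, 2.2]
tcp_rot: [-179.9, -0.0, -20.0]
ft_force: [-1.3, -1.1, 3.1]
finger_gap: 20.2
```

Call:
jog_arm(targets=[[0, 0, 0, 0, 0, 0, 1.0], [0, 0, 0, 0, 0, 0, 1.0], [0, 0, -0.015, 0, 0, 0, 1.0], [0, 0, -0.04, 0, 0, 0, 1.0], [0, 0, -0.06, 0, 0, 0, 1.0]])

```text
time: 6.7
tool_pos: [425.3, 214.3, 61.8]
tcp_rot: [180.0, 0.1, -20.0]
ft_force: [0.1, -0.0, -1.7]
finger_gap: 20.7
```

```bash
python3 d.py
python3 - <<'E'
from bench import r
from h import *
s=r.snapshot("wrist");np.save("pics/w7.npy",s,allow_pickle=True);cv2.imwrite("pics/w7.png",s["pixels"][:,:,::-1])
s=r.snapshot("side");cv2.imwrite("pics/s7.png",cv2.resize(s["pixels"][120:280,180:340],None,fx=4,fy=3.7)[:,:,::-1])
E
```

```text
cal pos [-113.2  430.2  113. ] F cal [-0.79  0.01 -1.55] gap 20.7 t 6.7
```

View pics/w7.png

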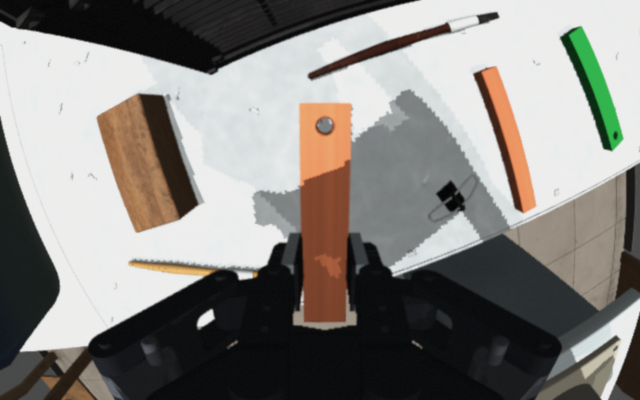

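View pics/s7.png

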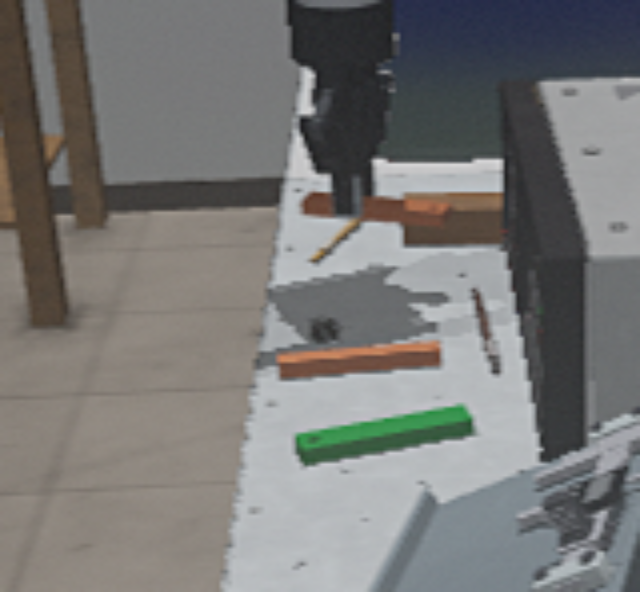

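```bash
python3 bar.py pics/w7.npy; python3 d.py 47 40 90; python3 -c "
from h import *
print(toW([47,40,90]))"
```

```text
(300, 104) ((418.34600830078125, 218.05589294433594), (31.96847152709961, 158.89149475097656), 69.72908020019531)
yaw -20.270912
[400.33215 224.82782]
[437.27368 210.98134]
cal pos [-109.   432.4  114.3] F cal [-0.14  0.53 -2.46] gap 20.7 t 6.8
(array([ 0.1714,  0.3823, -0.0581]), array([ 0.0115,  0.519 , -0.0613]), 'mm', np.float64(423.0), 'deg', np.float64(30.0))
[ 458.54075138 -202.42685176  121.94228634]
```

Call:
jog_arm(targets=[[0, 0.01, -0.04, 0, 0, 0, 1.0], [0.01, 0.03, -0.07, 0, 0.05, 0, 1.0], [0.171, 0.38, -0.09, 0.011, 0.519, -0.061, 1.0], [0.171, 0.38, -0.09, 0.011, 0.519, -0.061, 1.0], [0.171, 0.38, -0.09, 0.011, 0.519, -0.061, 1.0]])

```text
time: 7.22
tool_pos: [434.9, 70.1, 137.3]
tcp_rot: [-180.0, -22.2, -17.4]
ft_force: [-1.4, -0.7, -0.9]
finger_gap: 21.2
```

```bash
python3 d.py 47 40 90
```

```text
cal pos [-32.  294.6 153.4] F cal [-1.38 -1.09 -0.19] gap 21.2 t 7.22
(array([0.0907, 0.2529, 0.0535]), array([ 0.0067,  0.1361, -0.0147]), 'mm', np.float64(274.0), 'deg', np.float64(7.9))
```

Call:
jog_arm(targets=[[0.09, 0.25, 0.02, 0.0067, 0.136, -0.0147, 1.0], [0.09, 0.25, 0.02, 0.0067, 0.136, -0.0147, 1.0], [0.09, 0.25, 0.02, 0.0067, 0.136, -0.0147, 1.0], [0.09, 0.25, 0.02, 0.0067, 0.136, -0.0147, 1.0], [0.09, 0.25, 0.02, 0.0067, 0.136, -0.0147, 1.0]])

```text
time: 7.63
tool_pos: [444.8, -116.2, 149.2]
tcp_rot: [-179.9, -29.8, -16.6]
ft_force: [0.6, 1.1, -4.1]
finger_gap: 21.1
```

```bash
python3 d.py 47 40 65
```

```text
cal pos [ 28.  118.8 132.4] F cal [-1.81  1.2  -3.66] gap 21.1 t 7.63
(array([0.0193, 0.0789, 0.0673]), array([-0.001 ,  0.0029, -0.0012]), 'mm', np.float64(105.0), 'deg', np.float64(0.2))
```

Call:
jog_arm(targets=[[0.012, 0.035, 0.01, 0, 0.003, 0, 1.0], [0.018, 0.062, 0.035, 0, 0.003, 0, 1.0], [0.019, 0.074, 0.055, 0, 0.003, 0, 1.0], [0.019, 0.0775, 0.064, 0, 0.003, 0, 1.0], [0.019, 0.0775, 0.067, 0, 0.003, 0, 1.0]])

```text
time: 8.05
tool_pos: [468.2, -203.6, 95.8]
tcp_rot: [-179.8, -29.5, -16.9]
ft_force: [-0.9, 0.7, -3.1]
finger_gap: 20.6
```

Call:
jog_arm(targets=[[0, 0, 0, 0, 0, 0, 1.0], [0, 0, 0, 0, 0, 0, 1.0], [0, 0, 0, 0, 0, 0, 1.0]])

```text
time: 8.3
tool_pos: [470.8, -202.6, 100.9]
tcp_rot: [-179.9, -29.9, -16.6]
ft_force: [0.2, 0.6, -1.8]
finger_gap: 20.6
```

```bash
python3 d.py 47 40 25
python3 - <<'E'
from bench import r
from h import *
s=r.snapshot("wrist");np.save("pics/w8.npy",s,allow_pickle=True);cv2.imwrite("pics/w8.png",s["pixels"][:,:,::-1])
cv2.imwrite("pics/w8a.png",cv2.resize(s["pixels"][20:220,240:400],None,fx=4,fy=3)[:,:,::-1])
E
```

```text
cal pos [46.7 43.3 65.8] F cal [-0.83  0.69 -1.55] gap 20.6 t 8.3
(array([0.0004, 0.0033, 0.0408]), array([-0.0009,  0.0014, -0.0011]), 'mm', np.float64(41.0), 'deg', np.float64(0.1))
```

View pics/w8.png

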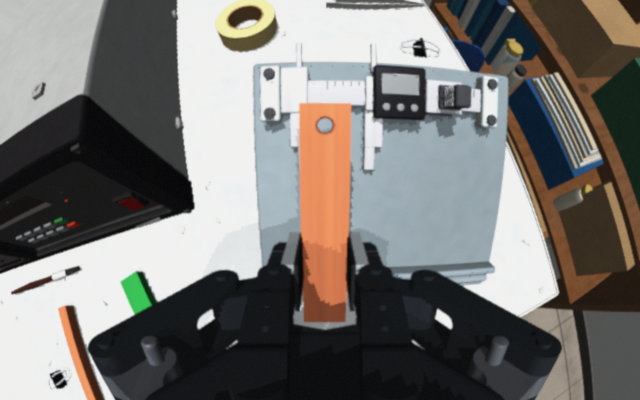

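View pics/w8a.png

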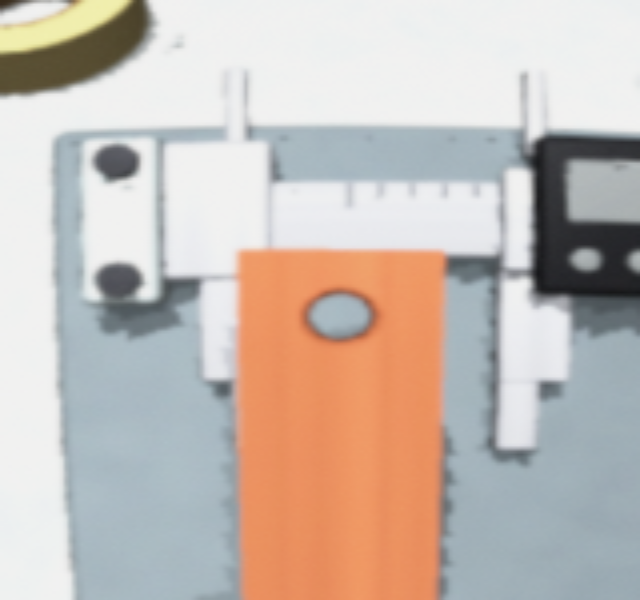

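Run:
```python
from h import *
s=np.load("pics/w8.npy",allow_pickle=True).item()
def cpl(u,v,z):
    d=Rcal(CAL[3]).T@ray(s,240+u/4-.4,20+v/3-.4,True);o=toC(s['origin']);return (o+d*(z-o[2])/d[2]).round(1)
print("fixed face root (118,55)",cpl(270,182,9),cpl(270,245,9)); print("moving",cpl(503,182,9),cpl(500,275,9),cpl(497,448,9))
print("clamp L z16 y85.5/72.5",cpl(83,300,16),cpl(158,302,16)); print("corner 148,93",cpl(60,132,0))
for z in(73.6,75.6,77.6):print("bar top",cpl(239,251,z),cpl(444,251,z),cpl(241,590,z),cpl(437,590,z))
```

```text
fixed face root (118,55) [134.6  55.6   9. ] [120.9  55.6   9. ]
moving [135.   18.3   9. ] [114.7  18.7   9. ] [76.7 18.5  9. ]
clamp L z16 y85.5/72.5 [109.8  84.7  16. ] [109.   72.8  16. ]
corner 148,93 [148.6  91.8   0. ]
bar top [117.3  55.4  73.6] [117.3  33.2  73.6] [65.9 56.  73.6] [65.9 33.2 73.6]
bar top [117.2  55.2  75.6] [117.2  33.3  75.6] [66.5 55.8 75.6] [66.5 33.3 75.6]
bar top [117.2  55.1  77.6] [117.2  33.5  77.6] [67.2 55.6 77.6] [67.2 33.5 77.6]
```

Call:
jog_arm(targets=[[-0.002, 0.0045, 0.015, 0, 0.0014, 0, 1.0], [-0.002, 0.0045, 0.03, 0, 0.0014, 0, 1.0], [-0.002, 0.0045, 0.042, 0, 0.0014, 0, 1.0], [-0.002, 0.0045, 0.05, 0, 0.0014, 0, 1.0], [-0.002, 0.0045, 0.05, 0, 0.0014, 0, 1.0]])

```text
time: 8.77
tool_pos: [491.6, -213.3, 55.3]
tcp_rot: [-179.9, -29.9, -16.6]
ft_force: [-0.8, -0.0, -3.0]
finger_gap: 20.4
```

Call:
jog_arm(targets=[[0, 0, 0, 0, 0, 0, 1.0], [0, 0, 0, 0, 0, 0, 1.0]])

```text
time: 8.93
tool_pos: [492.0, -214.1, 57.2]
tcp_rot: [-179.9, -30.0, -16.6]
ft_force: [-0.2, -0.5, -2.1]
finger_gap: 21.0
```

```bash
python3 d.py 45 42 5
python3 - <<'E'
from bench import r
from h import *
s=r.snapshot("wrist");np.save("pics/w9.npy",s,allow_pickle=True)
cv2.imwrite("pics/w9a.png",cv2.resize(s["pixels"][40:240,240:400],None,fx=4,fy=3)[:,:,::-1])
E
```

```text
cal pos [45.3 38.3 16.2] F cal [-1.14 -0.59 -1.81] gap 21.0 t 8.93
(array([-0.0003, -0.0037,  0.0112]), array([-0.0004, -0.0008, -0.0014]), 'mm', np.float64(12.0), 'deg', np.float64(0.1))
```

View pics/w9a.png

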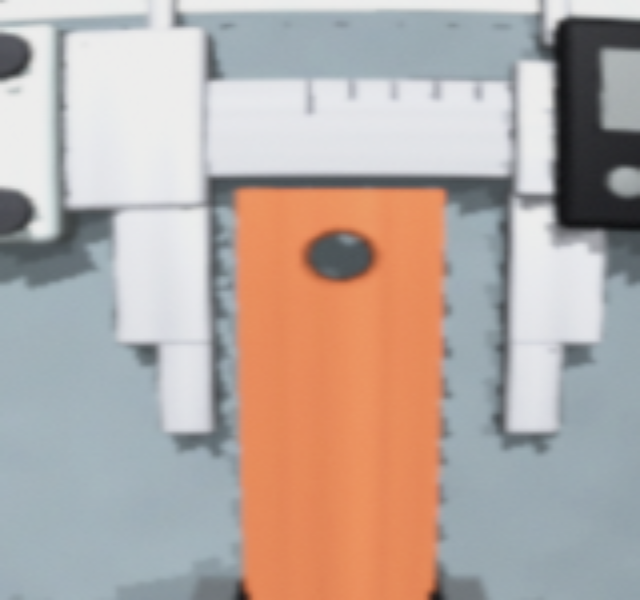

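Run:
```python
from h import *
s=np.load("pics/w9.npy",allow_pickle=True).item()
def cpl(u,v,z):
    d=Rcal(CAL[3]).T@ray(s,240+u/4-.4,40+v/3-.4,True);o=toC(s['origin']);return (o+d*(z-o[2])/d[2]).round(1)
print("fixed",cpl(208,210,9),cpl(212,430,9)); print("moving",cpl(511,195,9),cpl(505,430,9))
print("bar top",cpl(236,190,26),cpl(446,190,26),cpl(241,560,26),cpl(437,560,26))
```

```text
fixed [113.4  55.4   9. ] [76.9 55.5  9. ]
moving [116.   18.7   9. ] [76.9 18.7  9. ]
bar top [115.9  50.6  26. ] [115.9  28.1  26. ] [60.2 50.9 26. ] [60.2 28.2 26. ]
```

Call:
jog_arm(targets=[[0, -0.001, 0.004, 0, 0, 0, 1.0], [0, -0.0025, 0.007, 0, 0, 0, 1.0], [0, -0.0037, 0.0095, 0, 0, 0, 1.0], [0, -0.0037, 0.0105, 0, 0, 0, 1.0], [0, -0.0037, 0.0105, 0, 0, 0, 1.0]])

```text
time: 9.4
tool_pos: [497.4, -211.8, 46.4]
tcp_rot: [-179.9, -29.9, -16.6]
ft_force: [0.2, 0.6, -3.1]
finger_gap: 20.6
```

Call:
jog_arm(targets=[[0, 0, 0.001, 0, 0, 0, 1.0], [0, 0, 0.0015, 0, 0, 0, 1.0]])

```text
time: 9.57
tool_pos: [498.4, -212.4, 45.6]
tcp_rot: [-179.9, -30.0, -16.6]
ft_force: [-0.4, -0.2, -2.3]
finger_gap: 20.8
```

```bash
python3 d.py 45 42 3
```

```text
cal pos [44.4 41.7  3.4] F cal [-1.47 -0.35 -1.83] gap 20.8 t 9.57
(array([ 0.0006, -0.0003,  0.0004]), array([-0.0004,  0.0006, -0.0023]), 'mm', np.float64(1.0), 'deg', np.float64(0.1))
```

Call:
jog_arm(targets=[[0, 0, 0.0007, 0, 0, 0, 1.0], [0, 0, 0.0012, 0, 0, 0, 1.0], [0, 0, 0.0015, 0, 0, 0, 1.0]])

```text
time: 9.82
tool_pos: [498.7, -212.5, 45.2]
tcp_rot: [-179.9, -29.9, -16.6]
ft_force: [-38.5, 13.4, 38.8]
finger_gap: 20.5
```

```bash
python3 d.py 45 42 3;python3 - <<'E'
from bench import r
from h import *
s=r.snapshot("wrist");np.save("pics/w10.npy",s,allow_pickle=True)
cv2.imwrite("pics/w10a.png",cv2.resize(s["pixels"][40:240,240:400],None,fx=4,fy=3)[:,:,::-1])
E
```

```text
cal pos [44.5 41.8  2.9] F cal [-15.85   1.9   53.91] gap 20.5 t 9.82
(array([ 0.0005, -0.0002, -0.0001]), array([-0.001 ,  0.002 , -0.0014]), 'mm', np.float64(1.0), 'deg', np.float64(0.2))
```

View pics/w10a.png

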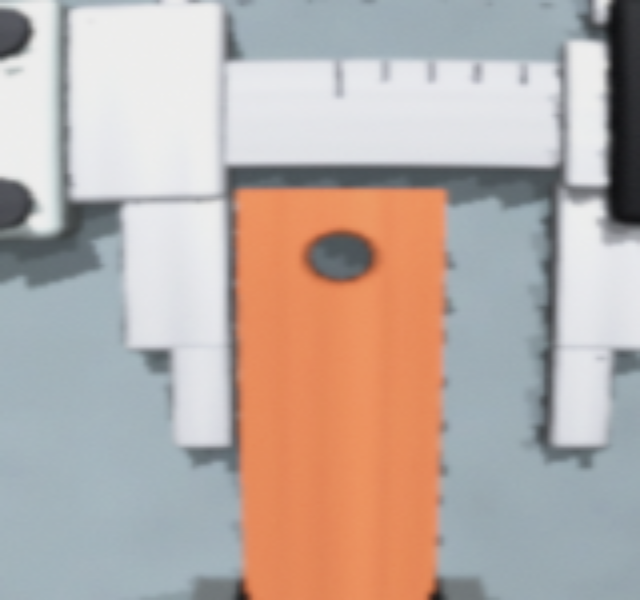

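Bar is down on the face (force jumped to about 54 N). Its left edge is about 1–2 mm from the fixed jaw. I'll ease off and let go.

Call:
jog_arm(targets=[[0, 0, -0.001, 0, 0, 0, 1.0], [0, 0, -0.001, 0, 0, 0, 0.75], [0, 0, -0.001, 0, 0, 0, 0.68], [0, 0, -0.001, 0, 0, 0, 0.65], [0, 0, -0.001, 0, 0, 0, 0.62]])

```text
time: 10.28
tool_pos: [499.0, -212.7, 45.7]
tcp_rot: [-179.9, -30.0, -16.6]
ft_force: [0.7, 0.0, 0.7]
finger_gap: 32.5
```

Call:
jog_arm(targets=[[0, 0, -0.001, 0, 0, 0, 0.6], [0, 0, -0.005, 0, 0, 0, 0.58], [0, 0, -0.02, 0, 0, 0, 0.58], [0, 0, -0.04, 0, 0, 0, 0.58], [0, 0, -0.04, 0, 0, 0, 0.58]])

```text
time: 10.7
tool_pos: [480.1, -207.5, 83.4]
tcp_rot: [-180.0, -30.2, -16.6]
ft_force: [0.7, -0.6, 0.5]
finger_gap: 35.9
```

```bash
python3 d.py 45 42 3;python3 - <<'E'
from bench import r
from h import *
s=r.snapshot("wrist");np.save("pics/w11.npy",s,allow_pickle=True)
cv2.imwrite("pics/w11a.png",cv2.resize(s["pixels"][40:280,220:420],None,fx=3,fy=2.5)[:,:,::-1])
E
```

```text
cal pos [46.9 41.2 45.6] F cal [ 0.98 -0.41 -0.04] gap 35.9 t 10.7
(array([-0.002 , -0.0008,  0.0426]), array([ 0.0008, -0.0033, -0.0016]), 'mm', np.float64(43.0), 'deg', np.float64(0.2))
```

View pics/w11a.png

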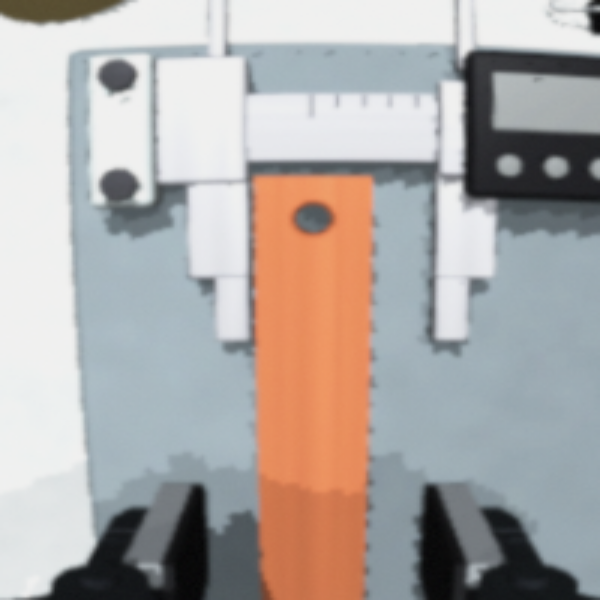

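Run:
```python
from h import *
s=np.load("pics/w11.npy",allow_pickle=True).item()
def cpl(u,v,z):
    d=Rcal(CAL[3]).T@ray(s,220+u/3-.35,40+v/2.5-.4,True);o=toC(s['origin']);return (o+d*(z-o[2])/d[2]).round(1)
print("fixed",cpl(246,185,9),cpl(249,340,9)); print("moving",cpl(437,185,9),cpl(432,340,9))
print("bar",cpl(253,176,12),cpl(373,176,12),cpl(261,560,12),cpl(367,560,12))
```

```text
fixed [113.2  55.5   9. ] [76.6 55.4  9. ]
moving [113.4  18.7   9. ] [76.6 19.   9. ]
bar [115.3  54.   12. ] [115.3  31.3  12. ] [19.9 53.9 12. ] [19.9 31.2 12. ]
```

```bash
python3 d.py 45 43 4.5
```

```text
cal pos [46.7 41.2 44.6] F cal [ 0.13 -0.06  0.54] gap 36.1 t 10.75
(array([-0.0018, -0.0019,  0.0401]), array([ 0.0009, -0.0037, -0.0018]), 'mm', np.float64(40.0), 'deg', np.float64(0.2))
```

Call:
jog_arm(targets=[[-0.0015, -0.0018, 0.015, 0, 0, 0, 0.58], [-0.0015, -0.0018, 0.028, 0, 0, 0, 0.58], [-0.0015, -0.0018, 0.036, 0, 0, 0, 0.58], [-0.0015, -0.0018, 0.0385, 0, 0, 0, 0.58], [-0.0015, -0.0018, 0.0385, 0, 0, 0, 0.58]], newtons=20)

```text
time: 11.17
tool_pos: [496.5, -209.6, 44.3]
tcp_rot: [-179.8, -29.8, -16.7]
ft_force: [-1.3, -0.5, 0.4]
finger_gap: 36.0
```

Call:
jog_arm(targets=[[0, 0, 0, 0, 0, 0, 0.6], [0, 0, 0, 0, 0, 0, 0.6]])

```text
time: 11.33
tool_pos: [497.2, -210.2, 46.1]
tcp_rot: [-179.9, -30.0, -16.6]
ft_force: [0.1, 0.3, -0.6]
finger_gap: 34.1
```

```bash
python3 d.py 45 43 5
```

```text
cal pos [43.1 43.5  4.7] F cal [-0.31  0.35 -0.56] gap 34.1 t 11.33
(array([ 0.0019,  0.0005, -0.0003]), array([-0.0004,  0.0003, -0.0022]), 'mm', np.float64(2.0), 'deg', np.float64(0.1))
```

Call:
jog_arm(targets=[[0, 0.0005, 0, 0, 0, 0, 0.66], [0, 0.0005, 0, 0, 0, 0, 0.7], [0, 0.0005, 0, 0, 0, 0, 0.74], [0, 0.0005, 0, 0, 0, 0, 0.78], [0, 0.0005, 0, 0, 0, 0, 0.78]])

```text
time: 11.75
tool_pos: [497.1, -211.0, 46.5]
tcp_rot: [-179.9, -30.0, -16.7]
ft_force: [-6.0, -0.5, 6.3]
finger_gap: 21.8
```

```bash
python3 d.py 45 43 5
```

```text
cal pos [43.4 42.7  4.9] F cal [-1.72 -2.24  8.31] gap 21.8 t 11.75
(array([ 0.0016, -0.0003, -0.0001]), array([ 0.0001, -0.0002, -0.0023]), 'mm', np.float64(2.0), 'deg', np.float64(0.1))
```

Call:
jog_arm(targets=[[0, 0, 0, 0, 0, 0, 0.7], [0, 0, 0, 0, 0, 0, 0.62], [0, 0, 0, 0, 0, 0, 0.58], [0, 0, -0.02, 0, 0, 0, 0.58], [0, 0, -0.045, 0, 0, 0, 0.58]])

```text
time: 12.17
tool_pos: [473.7, -202.9, 82.3]
tcp_rot: [-179.8, -29.7, -16.7]
ft_force: [1.0, -0.1, 0.6]
finger_gap: 35.9
```

Call:
jog_arm(targets=[[0, 0, -0.015, 0, 0, 0, 0.8], [0, 0, -0.015, 0, 0, 0, 1.0], [0, 0, -0.015, 0, 0, 0, 1.0], [0, 0, -0.015, 0, 0, 0, 1.0]])

```text
time: 12.5
tool_pos: [468.3, -202.1, 97.2]
tcp_rot: [-179.9, -30.0, -16.7]
ft_force: [-0.3, -0.6, 0.1]
finger_gap: -0.0
```

```bash
python3 d.py 126 -52 45;python3 - <<'E'
from bench import r
from h import *
s=r.snapshot("wrist");np.save("pics/w12.npy",s,allow_pickle=True)
cv2.imwrite("pics/w12a.png",cv2.resize(s["pixels"][40:280,220:420],None,fx=3,fy=2.5)[:,:,::-1])
E
```

```text
cal pos [42.6 43.1 63.9] F cal [-0.02 -0.61  0.17] gap -0.0 t 12.5
(array([0.0837, 0.0949, 0.0188]), array([-0.0005,  0.0007, -0.0023]), 'mm', np.float64(128.0), 'deg', np.float64(0.1))
```

View pics/w12a.png

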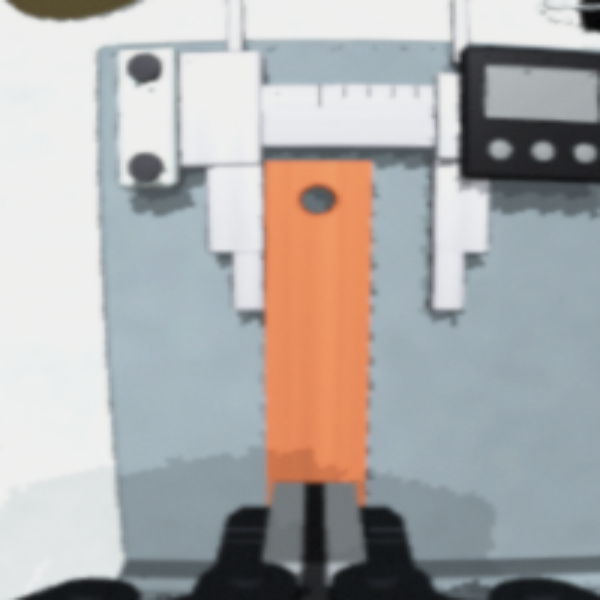

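The bar sits against the fixed jaw, square, with its left edge flush at crop x≈263. Now move to the right side of the thumb piece, from above.

Call:
jog_arm(targets=[[0.025, 0.028, -0.004, 0, 0, -0.002, 1.0], [0.05, 0.056, -0.004, 0, 0, -0.002, 1.0], [0.075, 0.084, -0.002, 0, 0, -0.002, 1.0], [0.083, 0.101, 0, 0, 0, -0.002, 1.0], [0.083, 0.103, 0.004, 0, 0, -0.002, 1.0]])

```text
time: 12.97
tool_pos: [510.9, -326.1, 136.7]
tcp_rot: [179.9, -30.1, -16.6]
ft_force: [0.2, 0.1, 0.1]
finger_gap: -0.5
```

Call:
jog_arm(targets=[[0, 0, 0, 0, 0, 0, 1.0], [0, 0, 0, 0, 0, 0, 1.0], [0, 0, 0, 0, 0, 0, 1.0]])

```text
time: 13.22
tool_pos: [508.9, -320.3, 133.6]
tcp_rot: [-179.9, -29.8, -16.5]
ft_force: [0.4, 0.2, 0.3]
finger_gap: -0.2
```

```bash
python3 d.py 126 -60 23;python3 - <<'E'
from bench import r
from h import *
s=r.snapshot("wrist");np.save("pics/w13.npy",s,allow_pickle=True)
cv2.imwrite("pics/w13a.png",cv2.resize(s["pixels"][80:280,170:420],None,fx=3,fy=3)[:,:,::-1])
E
```

```text
cal pos [123.6 -58.7  59.2] F cal [0.42 0.25 0.13] gap -0.2 t 13.22
(array([0.0025, 0.0014, 0.0362]), array([-0.0023,  0.0034, -0.0005]), 'mm', np.float64(36.0), 'deg', np.float64(0.2))
```

View pics/w13a.png

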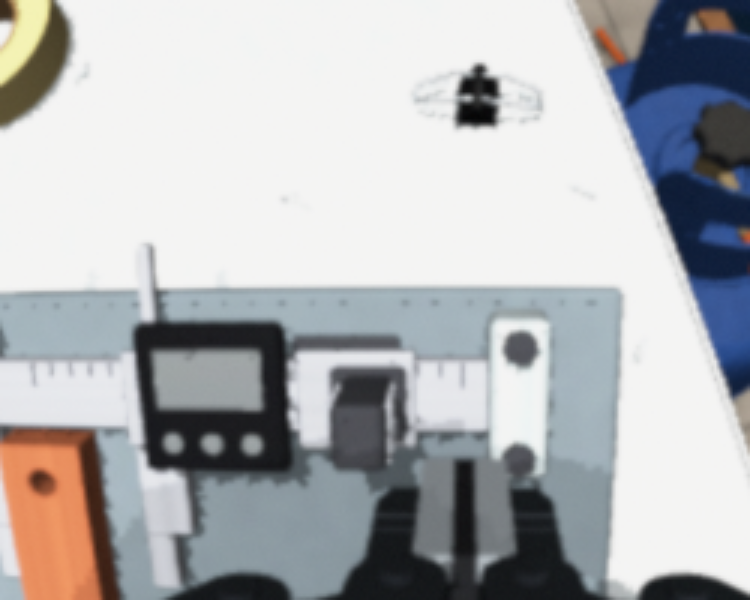

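Run:
```python
from h import *
s=np.load("pics/w13.npy",allow_pickle=True).item()
def cpl(u,v,z):
    d=Rcal(CAL[3]).T@ray(s,170+u/3-.35,80+v/3-.35,True);o=toC(s['origin']);return (o+d*(z-o[2])/d[2]).round(1)
print("paddle top",[cpl(a,b,36) for a,b in((332,405),(388,405),(332,468),(388,468))]);print("clamp L edge",cpl(490,460,16))
print("finger black L edge at z~59+12",cpl(385,490,71),"pads",cpl(420,460,59),cpl(508,460,59))
```

```text
paddle top [array([133. , -32.1,  36. ]), array([133.1, -42.9,  36. ]), array([120. , -31.5,  36. ]), array([120.1, -42.6,  36. ])]
clamp L edge [113.8 -62.9  16. ]
finger black L edge at z~59+12 [130.9 -45.1  71. ] pads [131.2 -50.   59. ] [131.2 -64.7  59. ]
```

Call:
jog_arm(targets=[[0.0028, 0.003, 0.005, 0, 0.003, 0, 1.0], [0.0028, 0.003, 0.015, 0, 0.003, 0, 1.0], [0.0028, 0.003, 0.026, 0, 0.003, 0, 1.0], [0.0028, 0.003, 0.034, 0, 0.003, 0, 1.0], [0.0028, 0.003, 0.035, 0, 0.003, 0, 1.0]])

```text
time: 13.68
tool_pos: [527.7, -329.5, 104.8]
tcp_rot: [-179.9, -30.0, -16.5]
ft_force: [0.3, -0.1, -0.9]
finger_gap: -0.0
```

Call:
jog_arm(targets=[[0, 0, 0, 0, 0, 0, 1.0], [0, 0, 0, 0, 0, 0, 1.0]])

```text
time: 13.85
tool_pos: [527.9, -330.4, 106.9]
tcp_rot: [-180.0, -30.1, -16.5]
ft_force: [-0.6, -0.5, 0.2]
finger_gap: 0.1
```

```bash
python3 d.py 126.3 -47 23
```

```text
cal pos [128.5 -63.   25.5] F cal [-0.25 -0.6   0.41] gap 0.1 t 13.85
(array([-0.0022, -0.016 ,  0.0025]), array([-0.0006, -0.0024,  0.    ]), 'mm', np.float64(16.0), 'deg', np.float64(0.1))
```

Call:
jog_arm(targets=[[-0.002, -0.002, 0.002, 0, 0, 0, 1.0], [-0.002, -0.005, 0.002, 0, 0, 0, 1.0], [-0.002, -0.008, 0.002, 0, 0, 0, 1.0], [-0.002, -0.0105, 0.002, 0, 0, 0, 1.0], [-0.002, -0.013, 0.002, 0, 0, 0, 1.0]])

```text
time: 14.27
tool_pos: [530.8, -317.7, 104.1]
tcp_rot: [-180.0, -30.1, -16.5]
ft_force: [-1.9, -1.8, -0.8]
finger_gap: 0.4
```

```bash
python3 d.py 126.3 -41 23;python3 - <<'E'
from bench import r
from h import *
s=r.snapshot("wrist");np.save("pics/w14.npy",s,allow_pickle=True)
cv2.imwrite("pics/w14a.png",cv2.resize(s["pixels"][80:280,120:400],None,fx=2.8,fy=3)[:,:,::-1])
E
```

```text
cal pos [126.5 -50.   23.5] F cal [-1.51 -2.26 -0.04] gap 0.4 t 14.27
(array([-0.0002, -0.009 ,  0.0005]), array([-0.0001, -0.0025, -0.0001]), 'mm', np.float64(9.0), 'deg', np.float64(0.1))
```

View pics/w14a.png

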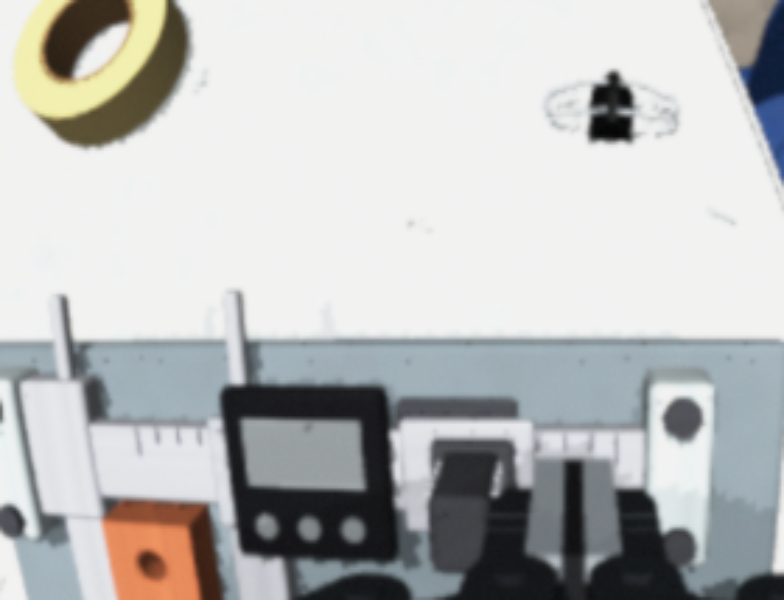

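```bash
cat > op.py <<'E'
import sys
from h import *
s=np.load(sys.argv[1],allow_pickle=True).item()
u0,v0,fx,fy=[float(a) for a in sys.argv[2:6]]
def cpl(u,v,z):
    d=Rcal(CAL[3]).T@ray(s,u0+u/fx-.35,v0+v/fy-.35,True);o=toC(s['origin']);return (o+d*(z-o[2])/d[2]).round(1)
for a in sys.argv[6:]:
    print(a,cpl(*[float(x) for x in a.split(',')]))
E
python3 op.py pics/w14.npy 120 80 2.8 3 90,440,9 210,440,9 125,502,12 203,502,12
```

```text
90,440,9 [130.2  57.    9. ]
210,440,9 [131.2  26.7   9. ]
125,502,12 [118.2  48.5  12. ]
203,502,12 [119.2  28.9  12. ]
```

Call:
jog_arm(targets=[[0, -0.0015, 0, 0, 0, 0, 1.0], [0, -0.003, 0, 0, 0, 0, 1.0], [0, -0.0045, 0, 0, 0, 0, 1.0], [0, -0.0055, 0, 0, 0, 0, 1.0], [0, -0.006, 0, 0, 0, 0, 1.0]])

```text
time: 14.73
tool_pos: [532.7, -312.0, 104.1]
tcp_rot: [-180.0, -30.1, -16.5]
ft_force: [-2.5, -0.8, 0.3]
finger_gap: -0.4
```

```bash
python3 d.py 126.3 -41 23;python3 - <<'E'
from bench import r
from h import *
s=r.snapshot("wrist");np.save("pics/w15.npy",s,allow_pickle=True)
cv2.imwrite("pics/w15a.png",cv2.resize(s["pixels"][140:300,120:320],None,fx=4,fy=3.7)[:,:,::-1])
E
```

```text
cal pos [126.6 -44.   23.4] F cal [-1.69 -1.49  1.35] gap -0.4 t 14.73
(array([-0.0003, -0.003 ,  0.0004]), array([-0.0004, -0.0025, -0.0002]), 'mm', np.float64(3.0), 'deg', np.float64(0.1))
```

View pics/w15a.png

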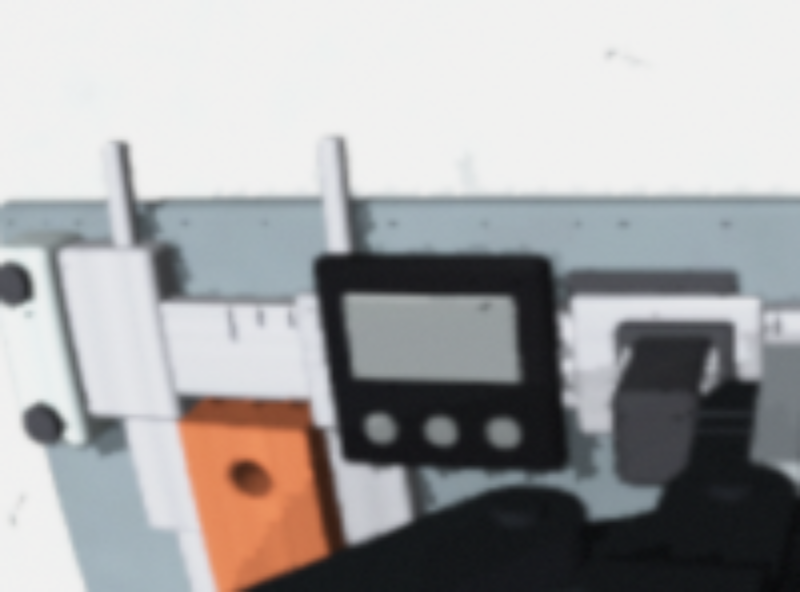

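Call:
jog_arm(targets=[[0, -0.0005, 0, 0, 0, 0, 1.0], [0, -0.001, 0, 0, 0, 0, 1.0], [0, -0.0015, 0, 0, 0, 0, 1.0]])

```text
time: 15.03
tool_pos: [533.0, -310.7, 104.0]
tcp_rot: [-180.0, -30.1, -16.5]
ft_force: [-2.4, -1.3, 1.1]
finger_gap: -0.4
```

```bash
python3 d.py
```

```text
cal pos [126.5 -42.7  23.4] F cal [-1.09 -1.94  1.89] gap -0.4 t 15.03
```

Call:
jog_arm(targets=[[0, -0.0005, 0, 0, 0, 0, 1.0], [0, -0.001, 0, 0, 0, 0, 1.0]])

```text
time: 15.2
tool_pos: [533.3, -309.7, 104.0]
tcp_rot: [-180.0, -30.1, -16.5]
ft_force: [-1.4, -1.0, 1.4]
finger_gap: 0.2
```

```bash
python3 d.py
```

```text
cal pos [126.5 -41.7  23.4] F cal [-0.2  -1.36  1.7 ] gap 0.2 t 15.2
```

Still only friction (about 1.6 N). Continue in half-millimetre rows, stopping when the force rises.

Call:
jog_arm(targets=[[0, -0.0005, 0, 0, 0, 0, 1.0], [0, -0.001, 0, 0, 0, 0, 1.0]])

```text
time: 15.37
tool_pos: [533.6, -308.8, 104.1]
tcp_rot: [-180.0, -30.1, -16.5]
ft_force: [-2.3, -1.9, 1.3]
finger_gap: -0.1
```

```bash
python3 d.py;python3 - <<'E'
from bench import r
from h import *
s=r.snapshot("wrist");np.save("pics/w16.npy",s,allow_pickle=True)
cv2.imwrite("pics/w16a.png",cv2.resize(s["pixels"][140:300,120:320],None,fx=4,fy=3.7)[:,:,::-1])
E
```

```text
cal pos [126.5 -40.7  23.4] F cal [-0.76 -2.47  1.96] gap -0.1 t 15.37
```

View pics/w16a.png

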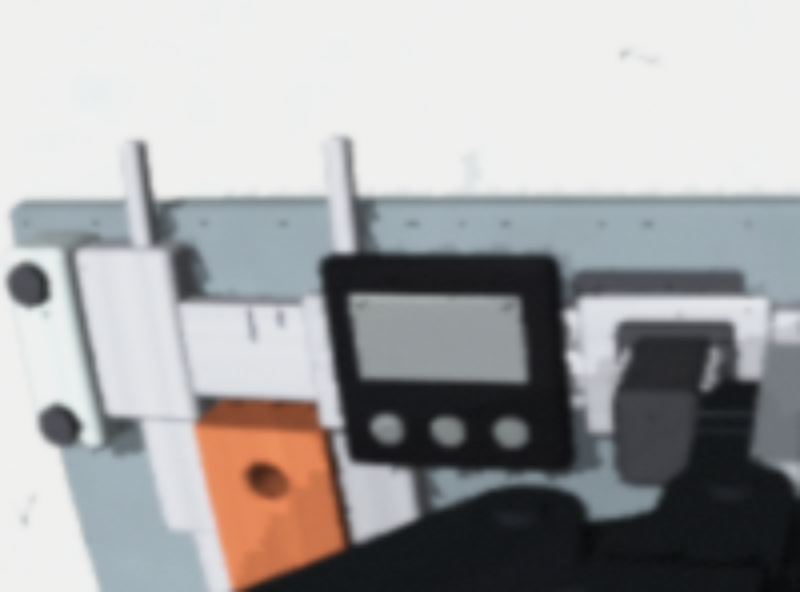

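Call:
jog_arm(targets=[[0, -0.0005, 0, 0, 0, 0, 1.0], [0, -0.0005, 0, 0, 0, 0, 1.0]])

```text
time: 15.58
tool_pos: [533.7, -308.4, 104.1]
tcp_rot: [-180.0, -30.1, -16.5]
ft_force: [-2.4, -2.6, 0.8]
finger_gap: 0.2
```

```bash
python3 d.py
```

```text
cal pos [126.6 -40.2  23.4] F cal [-0.93 -3.18  1.44] gap 0.2 t 15.58
```

Call:
jog_arm(targets=[[0, -0.0005, 0, 0, 0, 0, 1.0], [0, -0.0005, 0, 0, 0, 0, 1.0]])

```text
time: 15.75
tool_pos: [533.8, -307.9, 104.0]
tcp_rot: [-180.0, -30.1, -16.5]
ft_force: [-1.0, -3.1, 1.3]
finger_gap: 0.1
```

```bash
python3 d.py
```

```text
cal pos [126.5 -39.7  23.4] F cal [ 0.56 -3.23  1.15] gap 0.1 t 15.75
```

Call:
jog_arm(targets=[[0, -0.0005, 0, 0, 0, 0, 1.0], [0, -0.0008, 0, 0, 0, 0, 1.0], [0, -0.0008, 0, 0, 0, 0, 1.0]])

```text
time: 16.0
tool_pos: [534.0, -307.1, 104.0]
tcp_rot: [-180.0, -30.1, -16.5]
ft_force: [-2.8, -3.3, 1.0]
finger_gap: 0.4
```

```bash
python3 d.py;python3 - <<'E'
from bench import r
from h import *
s=r.snapshot("wrist");np.save("pics/w17.npy",s,allow_pickle=True)
cv2.imwrite("pics/w17a.png",cv2.resize(s["pixels"][140:300,120:320],None,fx=4,fy=3.7)[:,:,::-1])
t=r.snapshot("top");cv2.imwrite("pics/top17.png",cv2.resize(t["pixels"][185:275,340:450],None,fx=7,fy=6.5,interpolation=2)[:,:,::-1])
E
python3 d.py
```

```text
cal pos [126.5 -38.9  23.4] F cal [-0.99 -3.95  1.73] gap 0.4 t 16.0
cal pos [126.6 -38.9  23.4] F cal [-0.99 -4.39  1.2 ] gap -0.0 t 16.1
```

View pics/w17a.png

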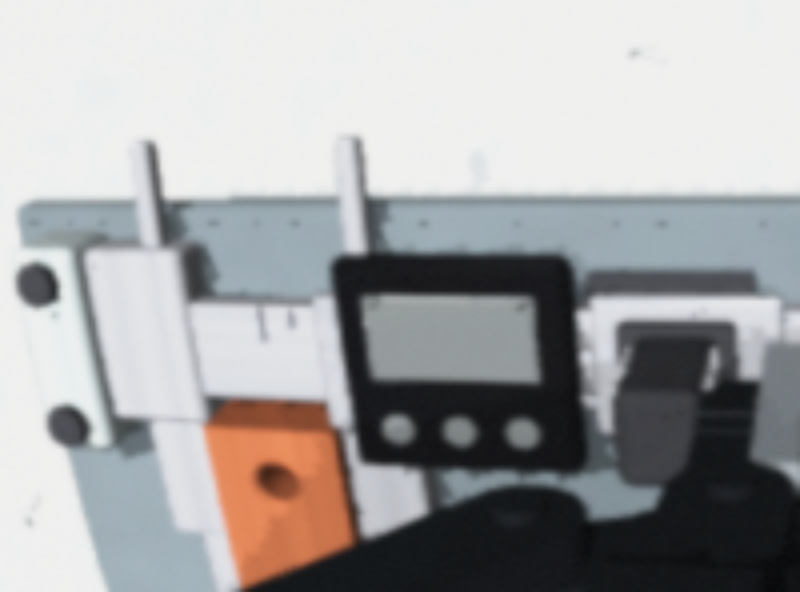

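Call:
jog_arm(targets=[[0, -0.0003, 0, 0, 0, 0, 1.0], [0, -0.0003, 0, 0, 0, 0, 1.0], [0, -0.0003, 0, 0, 0, 0, 1.0], [0, -0.0003, 0, 0, 0, 0, 1.0]])

```text
time: 16.43
tool_pos: [534.2, -306.8, 104.0]
tcp_rot: [-180.0, -30.1, -16.5]
ft_force: [-2.2, -4.8, 0.9]
finger_gap: 0.2
```

Call:
jog_arm(targets=[[0, 0.0015, 0, 0, 0, 0, 1.0], [0, 0.004, 0, 0, 0, 0, 1.0], [0, 0.008, 0, 0, 0, 0, 1.0], [0, 0.013, 0, 0, 0, 0, 1.0], [0, 0.013, 0, 0, 0, 0, 1.0]])

```text
time: 16.85
tool_pos: [530.3, -319.7, 103.8]
tcp_rot: [-179.9, -30.1, -16.5]
ft_force: [0.1, 0.2, 0.1]
finger_gap: 0.1
```

Call:
jog_arm(targets=[[0, 0, -0.01, 0, 0, 0, 1.0], [0, 0, -0.04, 0, 0, 0, 1.0], [-0.03, -0.02, -0.06, 0, 0, 0, 1.0], [-0.07, -0.04, -0.06, 0, 0, 0, 1.0], [-0.1, -0.06, -0.06, 0, 0, 0, 1.0]])

```text
time: 17.27
tool_pos: [435.2, -228.6, 106.3]
tcp_rot: [180.0, -30.2, -16.5]
ft_force: [-1.2, 1.2, 0.2]
finger_gap: -0.3
```

Call:
jog_arm(targets=[[0, 0, 0, 0, 0, 0, 1.0], [0, 0, 0, 0, 0, 0, 1.0], [0, 0, 0, 0, 0, 0, 1.0]])

```text
time: 17.52
tool_pos: [436.1, -228.8, 106.4]
tcp_rot: [180.0, -30.2, -16.5]
ft_force: [0.7, -1.2, 1.5]
finger_gap: 0.2
```

```bash
python3 - <<'E'
from bench import r
from h import *
s=r.snapshot("wrist");np.save("pics/w18.npy",s,allow_pickle=True)
cv2.imwrite("pics/w18.png",s["pixels"][:,:,::-1])
cv2.imwrite("pics/w18a.png",cv2.resize(s["pixels"][40:240,200:400],None,fx=3.8,fy=3)[:,:,::-1])
E
python3 d.py
```

```text
cal pos [28.4  7.8 84. ] F cal [ 0.97 -1.2   0.62] gap -0.2 t 17.57
```

View pics/w18.png

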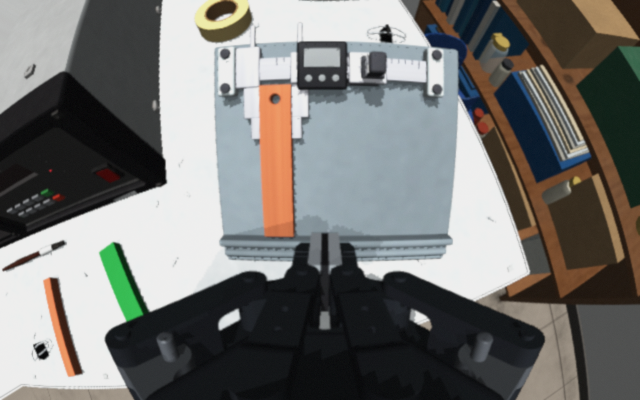

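View pics/w18a.png

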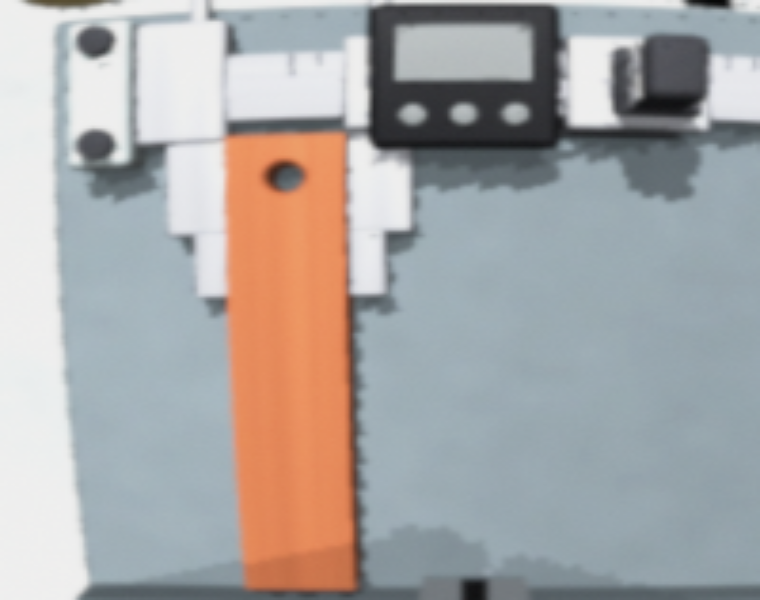

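```bash
python3 op.py pics/w18.npy 200 40 3.8 3 227,100,9 345,100,9 226,285,9 352,285,9 227,135,12 345,135,12 231,350,12 349,350,12 246,588,12 357,588,12 387,295,9 412,232,9
python3 - <<'E'
import numpy as np
from h import *
s=np.load("pics/w18.npy",allow_pickle=True).item()
hsv=cv2.cvtColor(s["pixels"],cv2.COLOR_RGB2HSV)
m=((hsv[...,0]>3)&(hsv[...,0]<20)&(hsv[...,1]>110)&(hsv[...,2]>60)).astype(np.uint8)
m[:, :230]=0;m[:,320:]=0;m[:70]=0;m[245:]=0
k=max(cv2.findContours(m,0,1)[0],key=cv2.contourArea)
W=[]
for q in k[:,0].astype(float):
    d=Rcal(CAL[3]).T@ray(s,*q,True);o=toC(s['origin']);W.append((o+d*(12-o[2])/d[2])[:2])
W=np.array(W,np.float32);print(cv2.minAreaRect(W))
L=W[(W[:,1]>44)&(W[:,0]>10)&(W[:,0]<105)];Rr=W[(W[:,1]<44)&(W[:,0]>10)&(W[:,0]<105)]
for e in(L,Rr):
    f=np.polyfit(e[:,0],e[:,1],1);print("slope",f,e.std(0))
E
```

```text
227,100,9 [123.9  55.5   9. ]
345,100,9 [123.   33.3   9. ]
226,285,9 [79.5 56.2  9. ]
352,285,9 [79.  32.3  9. ]
227,135,12 [115.1  54.8  12. ]
345,135,12 [114.2  33.   12. ]
231,350,12 [64.2 55.1 12. ]
349,350,12 [63.9 32.8 12. ]
246,588,12 [ 3.8 55.2 12. ]
357,588,12 [ 4.1 32.7 12. ]
387,295,9 [76.5 25.8  9. ]
412,232,9 [91.4 21.1  9. ]
((59.25823211669922, 43.751556396484375), (111.31529235839844, 22.648754119873047), 0.06698111444711685)
slope [-5.67598762e-04  5.46901963e+01] [27.404123    0.21528792]
slope [8.31397567e-03 3.25286742e+01] [27.3326     0.3409224]
```

```bash
python3 -c "
from bench import r
print(r.hand_in())"
```

```text
the job is handed in; nothing more can be done
None
```

The flat copper bar is in the caliper, snug against both jaws and reading about 22.2 mm. I handed the job in at about 17.6 s of the 61 s allowed. The hand-in gives no verdict, so what follows comes from my own last measurements.

**What I did:**
- Pushed the thumb piece until the jaw stood about 36 mm open.
- Laid the bar on the slope about 1.5 mm from the fixed jaw and let go. I then lightly re-gripped it and moved it onto the fixed jaw.
- Closed the jaw by the thumb piece to about 4.5–5 N, which is roughly 3 N on the bar after friction, then backed the arm clear.

**Last wrist-camera check, after letting go:**

| Measured | Value | Allowed |
|---|---|---|
| Opening | about 22.2 mm | 20–23.5 mm |
| Bar centre along the slope | 59.3 mm | 45–72 mm |
| Bar centre across the slope | 43.8 mm | 41–47 mm |
| Bar out of square | about 0.1° (its two edges fitted separately gave 0.0° and 0.5°) | 2.3° |
| Lower end above the ledge | about 4 mm | up to 15 mm |

The sliding jaw's tip and root lie where a square jaw would put them, to within about 0.2 mm. Nothing touched the gripper at the end.

**Not clean or not checked:**
- Setting the bar down pressed it on the slope with about 54 N for a moment, measured at the wrist. That is below the 120 N wrist limit. It exceeds the 40 N set for the arm or gripper body, but only the bar held in the fingers was touching the slope.
- I had no direct reading of the jaw's rocking, the thumb spring or the force between jaw and bar. I inferred those from the wrist force and the images.
- I did not measure the other objects afterwards. Nothing touched them that I know of, and the ones visible in the last picture look unmoved.

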